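Load a nail-drill battery into its sprung charging dock

TASK

Put the blue nail-drill battery pack on charge: with its orange-banded nose tilted down under the hood of the dock's orange sprung carriage, press the carriage back, swing the tail down past the black lip, and let the spring push the pack fully home, flat on the dock floor with its tail against the end wall. Then press the dock's round green button all the way down and let go, leaving the pack seated. Do not knock the other things on the table about.

Things in the scene. Friction and masses are not known exactly. Their poses are not given: they have to be found in the camera images.
- pack_center (a point): centre of the loose battery pack: 70 long (x), 40 wide, 24 mm high, 150 g, blue, orange band round the nose, grey panel on top; at the tail the last 8 mm is a black tongue only 11 mm high (from the underside) and 30 mm wide. Starts flat on the table (this point 12 mm up). x runs from nose (-35 mm) to tail tip (+35 mm), z up. Grip it across its 40 mm width
- pack_nose (a point): centre of the pack's nose face (35 mm from the pack's centre, on its -x side); same axes as the pack
- dock: white charging dock, fixed, 245 x 74 mm, at most 50 mm high. Origin on the table below the centre of a seated pack; x runs from the sprung carriage (-x, the side away from the robot) to the end wall (+x), z up. The pack lies nose to -x on a floor 12 mm up (centre then 24 mm up). Floor only 26 mm wide for x -65 to 35 mm, so fingers may reach down beside the pack. Spring housing: x -120 to -70 mm, 48 mm high
- end_wall (a point): foot of the end wall's inner face, at dock x = +35 mm, on the 12 mm high floor; dock axes. At the wall's top a black lip overhangs the bay by 4 mm towards -x (underside 27 mm, top 31.5 mm above the table): the pack's tongue goes under it. Two low side cheeks, inner faces at y = +-24 mm, stand at dock x 25 to 45 mm, 26 mm high
- carriage (a joint): how far the orange carriage is pressed back to dock -x, m: 0 at rest (face 62 mm from the end wall), 0.008 with a pack seated, 0.022 at its stop (84 mm). Spring 4 N plus 0.2 N per mm; returns at once. A level pack cannot enter: tilted 22 to 32 degrees its nose goes under the hood; pressed back to 0.018-0.022 its tail swings down clear of the lip, then the pack slides 10 to 14 mm to +x
- carriage_face (a point): point on the carriage's upright pushing face, 24 mm above the table, mid-width; dock axes. The face is 46 mm wide, 12 to 50 mm above the table; at its top a hood overhangs the bay by 12 mm (towards +x), underside 45 mm and top 50 mm above the table
- charge_top (a point): top centre of the round green push button, 26 mm across, on the dock's far foot, 94 mm from the dock origin along its +x; pressed straight down
- charge (a joint): how far the button is pressed, m: 0 up, 0.006 fully down (needs about 5 N, springs back)
- buffer: white nail-buffer block with a grey waistline, 90 x 28 x 26 mm, a look-alike lying near the pack: leave alone. Origin: centre of its underside
- jar: closed squat cosmetic jar, pink with black cap, 44 mm across, 35 mm high: leave alone. Origin: centre of its underside
- polish_red: red nail-polish bottle with black cap, 28 mm across, 68 mm high: leave alone. Origin: centre of its underside
- polish_plum: plum nail-polish bottle with black cap, 28 mm across, 68 mm high: leave alone. Origin: centre of its underside
- dish: small white bowl, 80 mm across, 30 mm high: leave alone. Origin: centre of its underside
- file_block: slim pink file block, 100 x 22 x 18 mm: leave alone. Origin: centre of its underside
Not all that is in view belongs to the job. Leave any yellow look-alike of the part that bears pack_center alone.

How it is judged:
By the outcome, as a careful person would: the job done as asked, in the order asked, and still so for the second after the job is handed in, with the robot touching nothing.
It also fails if it takes over 53 s, if anything falls off the work surface, if the arm or the gripper's body presses on something with over 40 N, if the wrist force passes 120 N, or if a joint passes its speed limit or range.

ROBOT

A 7-joint arm with a two-finger parallel gripper is mounted at the origin on the work surface. World frame = base frame: x ahead of the robot, y to its left, z up, the work surface at z = 0. Lengths are in m, angles in degrees, forces in N, time in s.
With the tool pointing down it reaches from about 0.425 to 0.875 m from the base axis. Payload 4.7 kg.
Tool frame: the origin (TCP) lies at the very end of the fingers, on their centre line; the grasp point (between the pads) lies 19 mm behind it; z points along the fingers, y is the direction in which the jaws open and shut (so a half turn about z gives the same grasp; the last joint's range is limited). The gripper opens to 87 mm and grips with 3 to 60 N. Pads are 19 mm wide; open, the fingers measure 117 mm over their backs; the gripper's body (75 mm by 190 mm) begins 51 mm behind the grasp point.
Start: joints at [-71.27, 18.392, -4.016, 83.108, 1.295, 78.541, -3.26], TCP at [0.2, 0.618, 0.223] pointing down, gripper open.
Joint ranges: [-163.93, 163.93], [-17.29, 119.83], [-79.2, 71.16], [3.27, 140.29], [-89.18, 269.18], [5.43, 117.66], [-154.24, 154.24]. Speed limits (degrees/s): [147.25, 147.25, 180, 180, 180, 180, 180].

INTERFACE

Orientations are given as [roll, pitch, yaw] about the fixed x, y, z axes, in that order (R = Rz(yaw) Ry(pitch) Rx(roll)).
In Python, from cell import monitor, imaging, ticket, spot_in, pinpoint gives the robot as it stands.
- The arm moves only by the tool servo_tool, never from a script. Its argument "targets" is a list of rows, each a list of 5 numbers: the opening in per cent of the stroke, from 0 (shut) to 100 (fully open), then the shift along the tool's x, y, z in m, then the turn about the tool's z in rad. In form: [[grip, dx, dy, dz, turn], ...]. A call has 1 to 5 rows; each row is the pose to reach, as a shift and turn from the pose commanded when the call began, along the tool's axes at that moment; what a row does not reach only later rows make up. A row lasts 1/8 s, in which the tool goes at most 62.5 mm and 10.7 degrees, less where a joint would pass 70% of its speed; a pose out of reach is approached as far as the arm can. A call with a gripper value outside its range is refused whole. The fingers move at their own pace and stop on an object; "grip_force" is the grip in N (left out, the last holds). Time passes only in rows, so rows that repeat a pose let the fingers close. It gives the time, the measured TCP pose, the force and the opening at its end, in the units of the state.
- monitor.get_obs(): the state, without advancing time (a new reading comes with each control period).
- imaging.read_camera(name): name is "scene" or "top" or "wrist"; returns a dict with "frame" (420x560x3 uint8, blue, green, red), "depth" (420x560 float32, m along the optical axis (not along the pixel's ray), 0 where there is no reading), "K" (3x3 intrinsics, pixels), "world_from_camera" (4x4, takes a point from camera to world coordinates). Camera axes: x right, y down, z forward; pixel columns grow to the right and rows downward; lengths in m; the calibration is good to about 2 mm. The wrist camera is an equidistant fisheye: a pixel r from the principal point sees the ray r / f radians off the axis. A picture is of the moment at which its call begins.
- ticket.sign_off(): hands the job in, once; it reports no verdict.
Trained networks look in the newest picture that a camera, given by its name, has taken for a name from the list of things; names that differ only in an ending like _2 or _b are one class to them, and where a whole thing is asked for, a point or a joint stands for the part that bears it (a point fixed in the world has none). Each returns a list of dicts, best first, with "confidence" (0 to 1); they miss things now and then, are a little off and sometimes report something else, mostly with a low value. They report only what shows in the picture. A call takes as long as a camera call. They do not tell look-alikes from the thing itself.
- spot_in(camera, label): "at" ([column, row] in pixels, amid what is visible of it).
- pinpoint(camera, label): "at" ([column, row] in pixels: a listed point, or the origin of a listed thing).
The state is a dict: "time_s": time; "qpos": joint angles; "joint_velocities": joint speeds; "effort": joint torques, N m; "tool_pos": TCP position; "tool_rot": TCP orientation; "force": force on the tool from outside, world axes, zero at the start; "wrist_torque": the same for the moment, N m; "grip_width": finger opening in m.
Only numpy, scipy, OpenCV 4.12 (cv2) and the standard library are available. Lean on these libraries where they do the work, as an engineer would, in place of code of your own. Each camera call takes 0.05 s, during which the arm holds its last target.

## Working session

There is one attempt and no reset: what is moved stays moved. The work goes in short steps, Python scripts to look and compute and a tool call to move; the robot and the scene stay as the last step left them, time stands still between calls to the robot, and variables do not carry over. Pictures are saved under pics/ and viewed, and the job is handed in when it is done.

Besides the shell and the picture viewer there is one more tool, called after "Emit:" in YAML: its name, and indented under it one key for each argument. servo_tool: Moves the arm, as the interface text tells. Its arguments: {"type":"object","properties":{"targets":{"type":"array","items":{"type":"array","items":{"type":"number"}}},"grip_force":{"type":"number"}},"required":["targets"]}

```bash
ls; mkdir -p pics; cat > h.py <<'E'
import numpy as np, cv2
from cell import monitor, imaging, ticket, spot_in, pinpoint
def cam(n,save=None):
    c=imaging.read_camera(n)
    if save: cv2.imwrite('pics/'+save,c['frame'])
    return c
def ray(c,u,v,n):
    K=c['K'];x=(u-K[0,2])/K[0,0];y=(v-K[1,2])/K[1,1]
    if n=='wrist':
        r=np.hypot(x,y); d=np.array([x/r*np.sin(r),y/r*np.sin(r),np.cos(r)]) if r>1e-9 else np.array([0,0,1.])
    else: d=np.array([x,y,1.])
    return d
def at_z(c,u,v,z,n):
    T=c['world_from_camera'];d=T[:3,:3]@ray(c,u,v,n);o=T[:3,3]
    return o+d*(z-o[2])/d[2]
def at_d(c,u,v,n):
    T=c['world_from_camera'];d=ray(c,u,v,n);dep=c['depth'][int(round(v)),int(round(u))]
    return T[:3,3]+T[:3,:3]@(d/d[2]*dep)
def cloud(c,n):
    h,w=c['depth'].shape
    K=c['K'];u,v=np.meshgrid(np.arange(w),np.arange(h))
    x=(u-K[0,2])/K[0,0];y=(v-K[1,2])/K[1,1]
    if n=='wrist':
        r=np.hypot(x,y)+1e-9;s=np.tan(r)/r;x=x*s;y=y*s
    P=np.stack([x,y,np.ones_like(x)],-1)*c['depth'][...,None]
    T=c['world_from_camera'];return P@T[:3,:3].T+T[:3,3]
E
python3 - <<'E'
from h import *
np.set_printoptions(precision=4,suppress=True)
print(monitor.get_obs())
for n in ['scene','top','wrist']:
    c=cam(n,n+'0.png');print(n,c['K'],c['world_from_camera'])
    for l in ['pack_center','pack_nose','dock','end_wall','carriage_face','charge_top']:
        print(l,[(np.round(d['at'],1),round(d['confidence'],2)) for d in pinpoint(n,l)])
E
```

```text
pics
{'time_s': 0.0, 'qpos': array([-71.2705,  18.4398,  -4.0159,  83.176 ,   1.2962,  78.5412,
        -3.2606]), 'joint_velocities': array([-0.0733, -0.0731,  0.0554,  0.1035,  0.0703,  0.0113, -0.0596]), 'effort': array([ -0.0011, -49.1294,  -0.4041, -31.2529,  -0.0637,   0.0434,
         0.0002]), 'tool_pos': array([0.1999, 0.6179, 0.2214]), 'tool_rot': array([-179.8883,    0.0069,  162.0802]), 'force': array([-0.4916, -0.5301,  0.1931]), 'wrist_torque': array([-0.0183, -0.0373, -0.0885]), 'grip_width': 0.08725561038503338}
scene [[395.7915   0.     284.1769]
 [  0.     395.7915 219.3068]
 [  0.       0.       1.    ]] [[-0.6652  0.4288 -0.6113  1.1284]
 [ 0.7465  0.3631 -0.5576  0.5992]
 [-0.0171 -0.8273 -0.5616  0.594 ]
 [ 0.      0.      0.      1.    ]]
pack_center [(array([267.2, 206.5]), 0.73), (array([248. , 191.5]), 0.56)]
pack_nose [(array([241.4, 193.7]), 0.7), (array([267.6, 213.9]), 0.66), (array([320.8, 226.9]), 0.21)]
dock [(array([291.9, 253. ]), 0.61)]
end_wall [(array([303.2, 247. ]), 0.62), (array([238. , 194.5]), 0.41)]
carriage_face [(array([286.7, 249.6]), 0.
[... 277 characters left out ...]
    ]]
pack_center [(array([361.4, 254.1]), 0.82), (array([313.7, 242.1]), 0.78)]
pack_nose [(array([359.7, 237.3]), 0.92), (array([302.7, 230.2]), 0.65)]
dock [(array([245.2, 204.8]), 0.76)]
end_wall [(array([243.6, 214.7]), 0.94), (array([243.4, 194.1]), 0.38), (array([144.1, 157.1]), 0.36)]
carriage_face [(array([241. , 193.7]), 0.83)]
charge_top [(array([240.5, 239. ]), 0.59)]
wrist [[325.1923   0.     285.3149]
 [  0.     325.1923 208.9145]
 [  0.       0.       1.    ]] [[ 0.3081  0.9077  0.2851  0.1206]
 [ 0.9514 -0.2941 -0.0916  0.6442]
 [ 0.0007  0.2994 -0.9541  0.3847]
 [ 0.      0.      0.      1.    ]]
pack_center []
pack_nose []
dock []
end_wall []
carriage_face []
charge_top []
```

View pics/scene0.png

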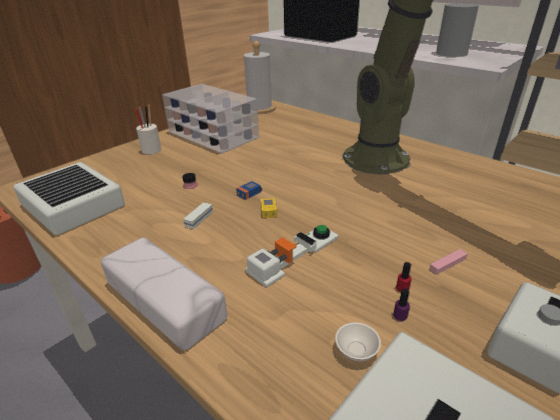

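View pics/top0.png

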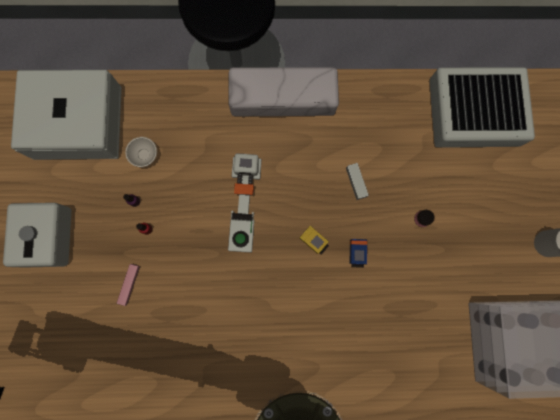

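View pics/wrist0.png

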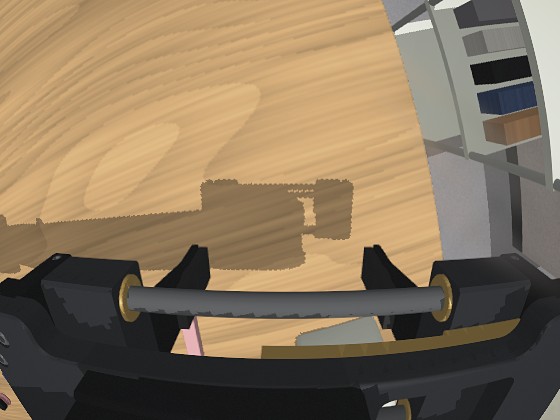

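```bash
python3 - <<'E'
from h import *
np.set_printoptions(precision=4,suppress=True)
c=cam('top');P=cloud(c,'top');f=c['frame'].astype(int);hsv=cv2.cvtColor(c['frame'],cv2.COLOR_BGR2HSV)
for nm,u,v,z in [('packc',361,254,.024),('nose',359.7,237.3,.012),('dock',245.2,204.8,0),('endwall',243.6,214.7,.012),('carr',241,193.7,.024),('charge',240.5,239,.025)]:
    print(nm,at_z(c,u,v,z,'top'))
    print('   depth',at_d(c,u,v,'top'))
def m(lo,hi,box,name):
    mk=cv2.inRange(hsv,np.array(lo),np.array(hi));u0,u1,v0,v1=box
    b=np.zeros_like(mk);b[v0:v1,u0:u1]=mk[v0:v1,u0:u1]
    q=P[b>0];print(name,len(q),q.min(0),q.max(0),np.median(q,0))
m((100,80,20),(130,255,255),(340,375,235,275),'blue')
m((0,120,80),(18,255,255),(230,260,180,198),'orange')
m((40,60,20),(85,255,255),(225,260,225,255),'green')
big=cv2.resize(c['frame'][140:285,220:380],None,fx=5,fy=4.1,interpolation=cv2.INTER_CUBIC)
big=cv2.resize(c['frame'][145:275,220:380],None,fx=4.6,fy=4.6,interpolation=cv2.INTER_CUBIC);cv2.imwrite('pics/topbig.png',big)
E
```

```text
packc [ 0.44   -0.1685  0.024 ]
   depth [ 0.44   -0.1684  0.0245]
nose [ 0.4829 -0.1698  0.012 ]
   depth [ 0.4841 -0.1729 -0.0025]
dock [0.5734 0.1212 0.    ]
   depth [0.5715 0.1205 0.0111]
endwall [0.5459 0.1247 0.012 ]
   depth [0.5431 0.1235 0.0315]
carr [0.5981 0.1302 0.024 ]
   depth [0.6009 0.1312 0.0095]
charge [0.483 0.132 0.025]
   depth [0.4824 0.1315 0.0319]
blue 182 [ 0.3921 -0.1826  0.0099] [0.4631 0.0585 1.0806] [ 0.4439 -0.1594  0.0236]
orange 422 [ 0.3921  0.0585 -0.0054] [0.6403 0.1605 1.0806] [0.609  0.121  0.0031]
green 110 [0.4725 0.1206 0.0206] [0.4984 0.1485 0.0392] [0.4849 0.1328 0.0319]
```

View pics/topbig.png

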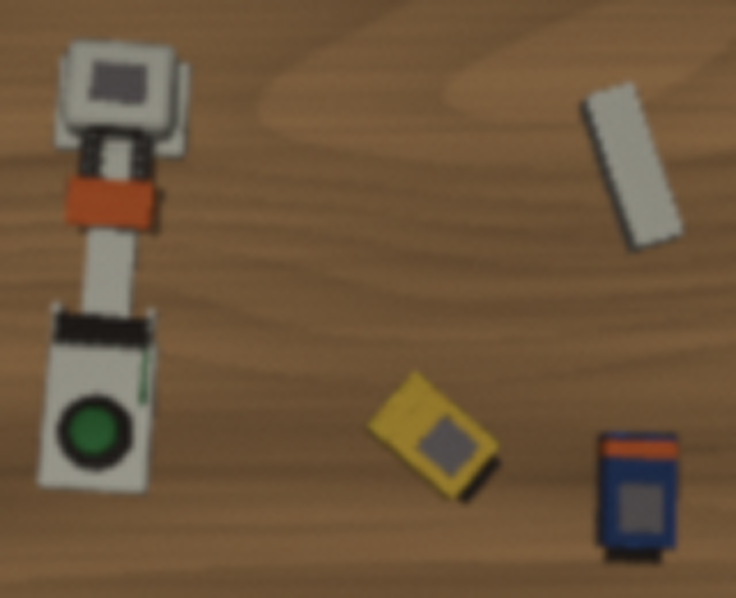

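```bash
cat > mv.py <<'E'
# usage: python3 mv.py x y z yaw [commit]  -> prints tool row from the tracked commanded pose
import sys,json,os,numpy as np
f='cmd.json'
c=json.load(open(f)) if os.path.exists(f) else [0.2,0.618,0.223,162.08]
def row(t,c=c):
    a=np.radians(c[3]);d=np.array(t[:3])-c[:3]
    return [float(np.round(v,4)) for v in (d@[np.cos(a),np.sin(a),0],d@[np.sin(a),-np.cos(a),0],-d[2],-np.radians((t[3]-c[3]+180)%360-180))]
def commit(r,c=c):
    a=np.radians(c[3])
    n=[c[0]+r[0]*np.cos(a)+r[1]*np.sin(a),c[1]+r[0]*np.sin(a)-r[1]*np.cos(a),c[2]-r[2],c[3]-np.degrees(r[3])]
    json.dump(n,open(f,'w'));return n
if __name__=='__main__':
    v=[float(q) for q in sys.argv[2:]]
    if sys.argv[1]=='row': print(np.round(c,4),row(v))
    else: print(np.round(commit(v),4))
E
python3 mv.py row .36 .38 .223 180
```

```text
[  0.2     0.618   0.223 162.08 ] [-0.2255, -0.1772, -0.0, -0.3128]
```

Emit:
servo_tool:
  targets:
    - [100,-0.0455,-0.0355,0,-0.06]
    - [100,-0.091,-0.071,0,-0.12]
    - [100,-0.1365,-0.1065,0,-0.19]
    - [100,-0.182,-0.142,0,-0.25]
    - [100,-0.2255,-0.1773,0,-0.3128]

```text
time_s: 1.72
tool_pos: [0.3612, 0.3786, 0.2229]
tool_rot: [180.0, 0.0, -179.9]
force: [-0.0, 0.3, 1.0]
grip_width: 0.087
```

```bash
python3 mv.py commit -0.2255 -0.1773 0 -0.3128;python3 mv.py row .53 .125 .223 180
```

```text
[  0.36     0.3799   0.223  180.0021]
[  0.36     0.3799   0.223  180.0021] [-0.17, -0.2549, -0.0, 0.0]
```

Emit:
servo_tool:
  targets:
    - [100,-0.034,-0.051,0,0]
    - [100,-0.068,-0.102,0,0]
    - [100,-0.102,-0.153,0,0]
    - [100,-0.136,-0.204,0,0]
    - [100,-0.17,-0.255,0,0]

```text
time_s: 2.35
tool_pos: [0.531, 0.1238, 0.223]
tool_rot: [180.0, 0.1, -180.0]
force: [-0.0, 1.0, -0.5]
grip_width: 0.087
```

```bash
python3 mv.py commit -0.17 -0.255 0 0; python3 - <<'E'
from h import *
np.set_printoptions(precision=4,suppress=True)
c=cam('wrist','w1.png')
np.savez('w1.npz',**{k:c[k] for k in c})
o=monitor.get_obs();print(o['time_s'],o['tool_pos'],o['tool_rot'],o['force']);print(c['world_from_camera'])
E
```

```text
[5.300000e-01 1.249000e-01 2.230000e-01 1.800021e+02]
2.4 [0.5353 0.1135 0.2232] [-179.6827    0.2828  179.3663] [ 3.7535 -6.6556  0.5916]
[[ 0.0001  0.9538  0.3006  0.4474]
 [ 1.     -0.0004  0.0011  0.124 ]
 [ 0.0011  0.3006 -0.9538  0.385 ]
 [ 0.      0.      0.      1.    ]]
```

View pics/w1.png

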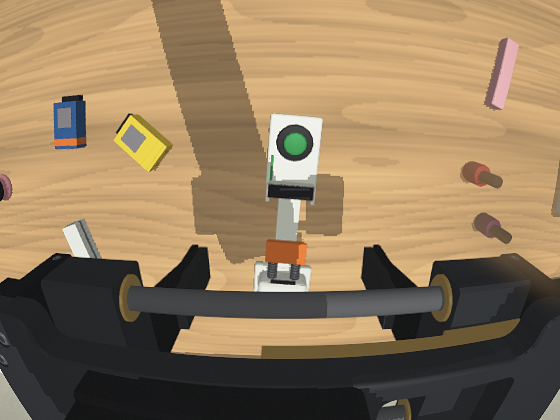

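```bash
python3 - <<'E'
from h import *
np.set_printoptions(precision=4,suppress=True)
c=dict(np.load('w1.npz'));P=cloud(c,'wrist')
cv2.imwrite('pics/w1z.png',cv2.resize(c['frame'][90:300,250:340],None,fx=2.8*1.0,fy=2.8,interpolation=cv2.INTER_CUBIC))
def show(u0,u1,v0,v1,zlo,zhi,n):
    q=P[v0:v1,u0:u1].reshape(-1,3);k=(q[:,2]>zlo)&(q[:,2]<zhi);q=q[k]
    r=cv2.minAreaRect((q[:,:2]*1000).astype(np.float32));print(n,len(q),'z',np.median(q[:,2]),'med',np.median(q,0),'rect',r)
show(250,340,100,200,.008,.024,'foot')
show(250,340,100,205,.029,.0335,'lip/wall/button')
hsv=cv2.cvtColor(c['frame'],cv2.COLOR_BGR2HSV)
def col(lo,hi,u0,u1,v0,v1,n):
    mk=cv2.inRange(hsv[v0:v1,u0:u1],np.array(lo),np.array(hi))>0
    q=P[v0:v1,u0:u1][mk];q=q[q[:,2]<.06];print(n,len(q));
    for p in np.percentile(q,[2,50,98],axis=0):print('   ',p)
    r=cv2.minAreaRect((q[:,:2]*1000).astype(np.float32));print(r);return q
g=col((40,80,40),(85,255,255),275,315,125,165,'green')
q=col((3,150,120),(15,255,255),255,315,230,270,'orange');
for lo,hi in[(.047,.053),(.02,.045)]:
    k=(q[:,2]>lo)&(q[:,2]<hi);print(lo,k.sum(),np.percentile(q[k],[2,50,98],axis=0) if k.any() else '')
# black lip
k=col((0,0,0),(180,255,60),260,325,180,205,'lip');print(np.histogram(k[:,2],8))
b=col((100,80,40),(130,255,255),50,90,92,152,'blue');t=b[b[:,2]>.02];print('bluetop',np.median(t,0),cv2.minAreaRect((t[:,:2]*1000).astype(np.float32)))
E
```

```text
foot 2877 z 0.01214623907754725 med [0.4985 0.1322 0.0121] rect ((503.465087890625, 133.19711303710938), (60.481666564941406, 101.07901763916016), 85.405517578125)
lip/wall/button 821 z 0.03141907878548006 med [0.5356 0.1316 0.0314] rect ((509.16943359375, 132.91041564941406), (52.08283233642578, 75.28031921386719), 84.89950561523438)
green 440
    [0.4726 0.1229 0.0235]
    [0.4836 0.1347 0.0336]
    [0.4955 0.1462 0.0353]
((484.49871826171875, 134.0665283203125), (24.713356018066406, 25.308330535888672), 43.53276824951172)
orange 890
    [0.5916 0.1025 0.0457]
    [0.6042 0.124  0.05  ]
    [0.6182 0.1465 0.0514]
((605.2857055664062, 124.44034576416016), (45.696556091308594, 27.104509353637695), 85.88505554199219)
0.047 859 [[0.5918 0.1025 0.0482]
 [0.6043 0.124  0.05  ]
 [0.6182 0.1466 0.0514]]
0.02 1 [[0.5915 0.107  0.045 ]
 [0.5915 0.107  0.045 ]
 [0.5915 0.107  0.045 ]]
lip 559
    [0.5309 0.106  0.0297]
    [0.5388 0.1296 0.0313]
    [0.5462 0.1542 0.0328]
((538.9195556640625, 129.78775024414062), (50.47650146484375, 14.957879066467285), 85.10679626464844)
(array([ 17,  38,  98, 158, 132,  78,  30,   8]), array([0.0292, 0.0297, 0.0303, 0.0308, 0.0314, 0.0319, 0.0324, 0.033 ,
       0.0335]))
blue 940
    [ 0.4173 -0.1801  0.0031]
    [ 0.446  -0.1467  0.0231]
    [ 0.4772 -0.1402  0.0253]
((446.5777282714844, -160.8032684326172), (41.6047248840332, 62.88944625854492), 85.13289642333984)
bluetop [ 0.4482 -0.1567  0.0237] ((446.8956604003906, -161.2680206298828), (41.30237579345703, 61.8200569152832), 85.65958404541016)
```

View pics/w1z.png

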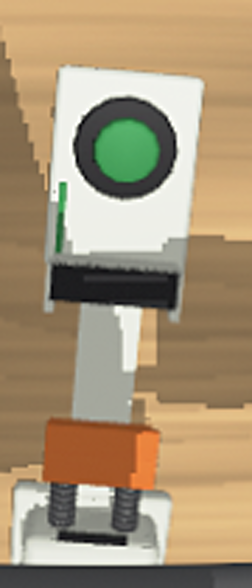

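```bash
python3 mv.py row .43 -.165 .2 180
```

```text
[5.300000e-01 1.249000e-01 2.230000e-01 1.800021e+02] [0.1, -0.2899, 0.023, 0.0]
```

Emit:
servo_tool:
  targets:
    - [75,0.018,0.052,0,0]
    - [75,0.037,0.108,0.005,0]
    - [75,0.057,0.165,0.01,0]
    - [75,0.077,0.222,0.015,0]
    - [75,0.092,0.268,0.02,0]

```text
time_s: 3.02
tool_pos: [0.4363, 0.3962, 0.2026]
tool_rot: [179.9, -0.0, -179.9]
force: [0.3, -0.0, -0.3]
grip_width: 0.0656
```

```bash
python3 mv.py commit 0.092 0.268 0.02 0;  python3 mv.py row .43 -.165 .2 180
```

```text
[  0.438    0.3929   0.203  180.0021]
[  0.438    0.3929   0.203  180.0021] [0.008, -0.5579, 0.003, 0.0]
```

I entered dy with the wrong sign, so the arm went the other way. It was at z≈0.2 in free space and hit nothing. I'm correcting it now.

Emit:
servo_tool:
  targets:
    - [75,0,-0.04,0,0]
    - [75,-0.005,-0.095,0,0]
    - [75,-0.01,-0.155,0,0]
    - [75,-0.015,-0.215,0,0]
    - [75,-0.015,-0.275,0,0]

```text
time_s: 3.65
tool_pos: [0.4532, 0.1166, 0.2029]
tool_rot: [180.0, 0.1, 180.0]
force: [1.1, 0.0, 0.5]
grip_width: 0.0651
```

Emit:
servo_tool:
  targets:
    - [75,0.003,-0.06,0,0]
    - [75,0.008,-0.12,0,0]
    - [75,0.013,-0.18,0,0]
    - [75,0.018,-0.235,0,0]
    - [75,0.023,-0.27,0.003,0]

```text
time_s: 4.28
tool_pos: [0.4297, -0.1544, 0.2001]
tool_rot: [180.0, 0.1, 179.8]
force: [0.4, 0.5, 0.1]
grip_width: 0.065
```

Emit:
servo_tool:
  targets:
    - [75,0,-0.0129,0,0]
    - [75,0,-0.0129,0,0]

```text
time_s: 4.53
tool_pos: [0.4303, -0.1642, 0.1997]
tool_rot: [180.0, 0.0, 180.0]
force: [-0.4, 0.8, -0.3]
grip_width: 0.0653
```

```bash
python3 mv.py commit 0.008 -.5579 .003 0; python3 - <<'E'
from h import *
np.set_printoptions(precision=4,suppress=True)
c=cam('wrist','w2.png')
np.savez('w2.npz',**{k:c[k] for k in c})
o=monitor.get_obs();print(o['time_s'],o['tool_pos'],o['tool_rot'],o['force']);print(c['world_from_camera'])
E
```

```text
[ 4.300000e-01 -1.650000e-01  2.000000e-01  1.800021e+02]
4.575 [ 0.4305 -0.1631  0.1996] [ 179.9628    0.0053 -179.93  ] [-0.09    0.2103  0.1161]
[[ 0.001   0.954   0.2998  0.3468]
 [ 1.     -0.0012  0.0005 -0.1639]
 [ 0.0008  0.2998 -0.954   0.3617]
 [ 0.      0.      0.      1.    ]]
```

View pics/w2.png

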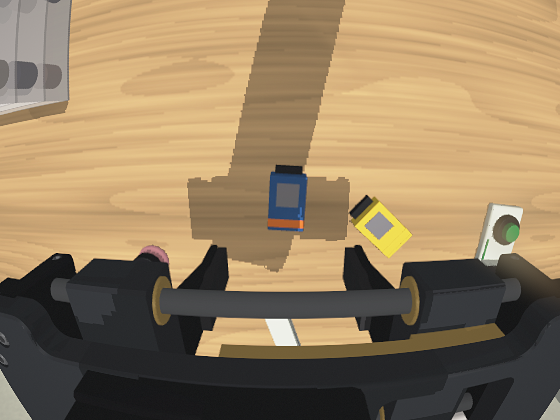

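```bash
python3 - <<'E'
from h import *
np.set_printoptions(precision=4,suppress=True)
c=dict(np.load('w2.npz'));P=cloud(c,'wrist')
q=P[155:240,255:320].reshape(-1,3)
hsv=cv2.cvtColor(c['frame'],cv2.COLOR_BGR2HSV)
t=q[(q[:,2]>.0225)&(q[:,2]<.028)];print('top',len(t),np.median(t,0),cv2.minAreaRect((t[:,:2]*1000).astype(np.float32)))
a=q[(q[:,2]>.006)&(q[:,2]<.028)];print('all',len(a),cv2.minAreaRect((a[:,:2]*1000).astype(np.float32)))
for lo in np.arange(.0,.03,.003): print(round(lo,3),((q[:,2]>lo)&(q[:,2]<=lo+.003)).sum(),end='; ')
mk=np.zeros(P.shape[:2],bool);mk[155:240,255:320]=True
b=(cv2.inRange(hsv,np.array((100,80,40)),np.array((130,255,255)))>0)&mk
o=(cv2.inRange(hsv,np.array((0,150,80)),np.array((15,255,255)))>0)&mk
for n,m in (('blue',b),('or',o)):
    r=P[m];r=r[r[:,2]>.02];print(n,len(r),np.median(r,0),r.min(0),r.max(0),cv2.minAreaRect((r[:,:2]*1000).astype(np.float32)))
# edges: left/right as fn of x
for x0 in np.arange(.405,.475,.01):
    s=t[abs(t[:,0]-x0)<.004]
    if len(s): print(round(x0,3),np.percentile(s[:,1],[1,99]))
E
```

```text
top 1945 [ 0.446  -0.1619  0.0241] ((447.02294921875, -161.99636840820312), (40.12432861328125, 61.07388687133789), 86.86356353759766)
all 2285 ((442.9277038574219, -161.838134765625), (40.25646209716797, 69.26942443847656), 86.86356353759766)
0.0 1549; 0.003 23; 0.006 9; 0.009 203; 0.012 38; 0.015 18; 0.018 22; 0.021 957; 0.024 1038; 0.027 0; blue 1100 [ 0.4463 -0.1629  0.0239] [ 0.3468 -0.183   0.0202] [ 0.478  -0.1416  0.3617] ((412.3135986328125, -160.2677459716797), (39.17606735229492, 130.3456268310547), 86.60885620117188)
or 254 [ 0.4693 -0.1635  0.0242] [ 0.4642 -0.1829  0.0224] [ 0.4743 -0.1441  0.0257] ((469.4522399902344, -163.4527130126953), (39.11643600463867, 8.724854469299316), 86.66165161132812)
0.415 [-0.1799 -0.1416]
0.425 [-0.18   -0.1416]
0.435 [-0.1812 -0.142 ]
0.445 [-0.1814 -0.1424]
0.455 [-0.1816 -0.1433]
0.465 [-0.1828 -0.1436]
```

```bash
python3 mv.py row .4309 -.1612 .006 176.9
```

```text
[ 4.300000e-01 -1.650000e-01  2.000000e-01  1.800021e+02] [-0.0009, 0.0038, 0.194, 0.0541]
```

Emit:
servo_tool:
  targets:
    - [75,-0.001,0.004,0.05,0.054]
    - [75,-0.001,0.004,0.1,0.054]
    - [75,-0.001,0.004,0.145,0.054]
    - [75,-0.001,0.004,0.18,0.054]
    - [75,-0.001,0.004,0.194,0.054]

```text
time_s: 5.2
tool_pos: [0.43, -0.1583, 0.0036]
tool_rot: [180.0, -0.2, 177.1]
force: [-0.4, 0.4, 0.1]
grip_width: 0.0656
```

Emit:
servo_tool:
  targets:
    - [44,0,0,0,0]
    - [44,0,0,0,0]
    - [44,0,0,0,0]
    - [44,0,0,0,0]
  grip_force: 3

```text
time_s: 5.7
tool_pos: [0.432, -0.1609, 0.0065]
tool_rot: [-180.0, 0.1, 176.9]
force: [-0.1, 0.4, 3.7]
grip_width: 0.0398
```

```bash
python3 mv.py commit -.001 .004 .194 .054; python3 - <<'E'
from h import *
c=cam('wrist','w3.png')
E
```

```text
[ 4.310000e-01 -1.610000e-01  6.000000e-03  1.769081e+02]
```

View pics/w3.png

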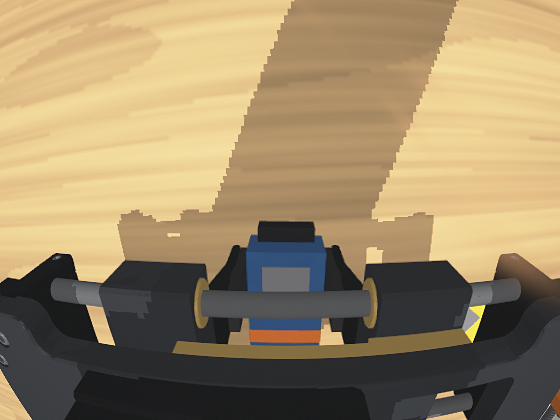

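Emit:
servo_tool:
  targets:
    - [44,-0.003,0,-0.0055,0]
    - [44,-0.006,0,-0.011,0]
    - [44,-0.0095,0,-0.016,0]
    - [44,-0.014,0,-0.0205,0]
    - [44,-0.014,0,-0.0205,0]
  grip_force: 3

```text
time_s: 6.38
tool_pos: [0.4458, -0.1613, 0.0265]
tool_rot: [-180.0, 0.1, 176.9]
force: [0.1, 0.1, -2.0]
grip_width: 0.0398
```

```bash
python3 mv.py commit -.014 0 -.0205 0; cat > tilt.py <<'E'
from h import *
import sys
np.set_printoptions(precision=4,suppress=True)
c=cam('wrist',sys.argv[1]);P=cloud(c,'wrist');o=monitor.get_obs()
print(o['time_s'],o['tool_pos'],o['tool_rot'],o['force'],o['grip_width'])
a=np.radians(o['tool_rot'][2]);R=np.array([[np.cos(a),np.sin(a)],[np.sin(a),-np.cos(a)]])
hsv=cv2.cvtColor(c['frame'],cv2.COLOR_BGR2HSV)
Q=P-o['tool_pos'];L=np.stack([Q[...,:2]@R[:,0],Q[...,:2]@R[:,1],P[...,2]],-1)
near=(abs(L[...,1])<.018)&(abs(L[...,0])<.07)&(c['depth']>.05)
blue=(cv2.inRange(hsv,np.array((100,80,40)),np.array((130,255,255)))>0)&near
gr=(cv2.inRange(hsv,np.array((0,0,60)),np.array((180,90,255)))>0)&near
org=(cv2.inRange(hsv,np.array((0,150,80)),np.array((15,255,255)))>0)&near
yy,xx=np.where(blue)
def fit(p):
    A=np.c_[p[:,0],np.ones(len(p))]
    for _ in range(6):
        s=np.linalg.lstsq(A,p[:,2],rcond=None)[0];r=p[:,2]-A@s;k=abs(r)<max(.0015,1.5*np.median(abs(r)));A=A[k];p=p[k]
    return s,p
if blue.sum()>30:
    p=L[blue];s,p=fit(p);print('blue slope deg',np.degrees(np.arctan(s[0])),'z at tcp x',s[1],'n',len(p),'x',p[:,0].min(),p[:,0].max(),'z',p[:,2].min(),p[:,2].max())
if org.sum()>5:
    p=L[org];print('orange',len(p),np.percentile(p,[3,50,97],axis=0).ravel())
E
python3 tilt.py w4.png
```

```text
[ 4.450000e-01 -1.617000e-01  2.650000e-02  1.769081e+02]
6.425 [ 0.4453 -0.1612  0.0262] [-179.9996    0.0127  176.9161] [-0.3714 -0.3967 -1.0224] 0.039953295785395616
blue slope deg 1.7879195647196606 z at tcp x 0.043589219107173574 n 2262 x -0.04676089775845761 0.015664952244450213 z 0.04091977529771948 0.04465321206813816
orange 697 [-0.0422 -0.0169  0.0417 -0.038   0.      0.0427 -0.0339  0.0171  0.0438]
```

View pics/w4.png

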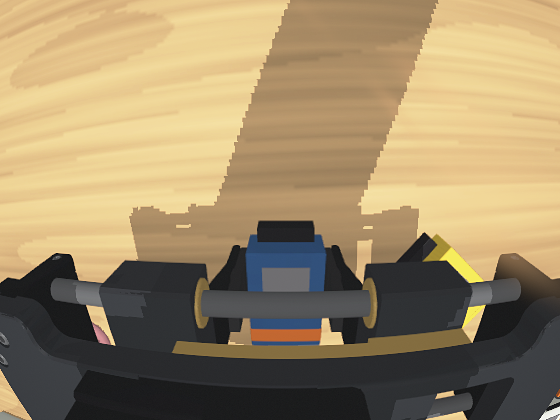

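```bash
python3 - <<'E'
from h import *
np.set_printoptions(precision=4,suppress=True)
c=cam('top','top2.png');P=cloud(c,'top')
q=P[140:200,220:275].reshape(-1,3)
t=q[(q[:,2]>.044)&(q[:,2]<.053)]
d=np.array([-.9966,.082]);O=np.array([.5773,.1266])
X=(t[:,:2]-O)@d;Y=(t[:,:2]-O)@np.array([-d[1],d[0]])
for lo in range(-140,0,8):
    k=(X*1000>=lo)&(X*1000<lo+8)
    if k.any(): print(lo,k.sum(),np.round(Y[k].min(),4),np.round(Y[k].max(),4),np.median(t[k,2]))
print(X.min())
E
python3 mv.py row .7168 .1151 .13 175.3
```

```text
-124 22 -0.0238 0.0266 0.04644310445161137
-116 67 -0.0262 0.0296 0.04714432655651435
-108 64 -0.0253 0.0301 0.04827115360024914
-100 68 -0.0272 0.0309 0.04781475509402999
-92 68 -0.0267 0.0289 0.047262352389720874
-84 66 -0.0261 0.0296 0.047333270673691086
-76 45 -0.0253 0.0274 0.046449355381759094
-44 42 -0.0201 0.0224 0.049512961351237506
-36 58 -0.0218 0.023 0.049274257111466824
-28 59 -0.0214 0.0235 0.04962232141190248
-20 35 -0.0208 0.024 0.049328225608639586
-0.11959680240279692
[ 4.450000e-01 -1.617000e-01  2.650000e-02  1.769081e+02] [-0.2565, 0.2911, -0.1035, 0.0281]
```

Emit:
servo_tool:
  targets:
    - [42,0,0,-0.03,0]
    - [42,-0.02,0.02,-0.07,0]
    - [42,-0.055,0.06,-0.1,0]
    - [42,-0.095,0.105,-0.1035,0]
    - [42,-0.135,0.15,-0.1035,0]
  grip_force: 12

```text
time_s: 7.1
tool_pos: [0.5894, -0.0173, 0.1302]
tool_rot: [180.0, 0.1, 176.9]
force: [1.0, -0.4, 0.1]
grip_width: 0.04
```

Emit:
servo_tool:
  targets:
    - [42,-0.04,0.045,0,0.01]
    - [42,-0.078,0.09,0,0.02]
    - [42,-0.105,0.122,0,0.028]
    - [42,-0.1215,0.1411,0.01,0.028]
    - [42,-0.1215,0.1411,0.025,0.028]

```text
time_s: 7.72
tool_pos: [0.7173, 0.1182, 0.103]
tool_rot: [180.0, -0.0, 175.5]
force: [-0.9, -0.6, -1.8]
grip_width: 0.0397
```

```bash
python3 mv.py commit -.135 .15 -.1035 0;python3 mv.py commit -.1215 .1411 .025 .028; python3 tilt.py w5.png
```

```text
[ 5.879000e-01 -1.920000e-02  1.300000e-01  1.769081e+02]
[7.168000e-01 1.151000e-01 1.050000e-01 1.753039e+02]
7.775 [0.715  0.1157 0.1003] [-179.8811   -0.2881  175.3645] [-1.0263 -0.8971 -3.0553] 0.03974273869670603
blue slope deg 1.7700713459822557 z at tcp x 0.12001271643736879 n 2134 x -0.047954143560315333 0.014335050901330516 z 0.11727707470891935 0.1210868903807718
orange 699 [-0.0437 -0.0157  0.118  -0.0394  0.0005  0.119  -0.0352  0.017   0.12  ]
```

View pics/w5.png

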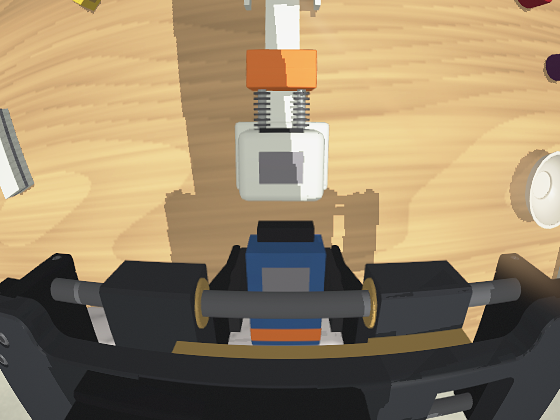

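Emit:
servo_tool:
  targets:
    - [42,0.003,0,0.025,0]
    - [42,0.003,0,0.043,0]
    - [42,0.003,0,0.05,0]
    - [42,0.003,0,0.055,0]
    - [42,0.003,0,0.059,0]
  grip_force: 6

```text
time_s: 8.4
tool_pos: [0.7156, 0.1144, 0.0471]
tool_rot: [-180.0, 0.2, 175.3]
force: [1.7, -3.0, 2.4]
grip_width: 0.0401
```

```bash
python3 mv.py commit .003 0 .059 0; python3 tilt.py w6.png
```

```text
[7.138000e-01 1.154000e-01 4.600000e-02 1.753039e+02]
8.45 [0.7156 0.1145 0.0466] [-179.9619    0.2259  175.2545] [ 2.2016 -2.4339  1.3704] 0.040039751572524075
blue slope deg 22.095270218260755 z at tcp x 0.0658091861186423 n 1226 x -0.04447746998958086 0.012784364026603615 z 0.047207517401907206 0.07110690239917403
orange 405 [-0.0421 -0.0168  0.0479 -0.0381  0.      0.0501 -0.0344  0.0167  0.0521]
```

View pics/w6.png

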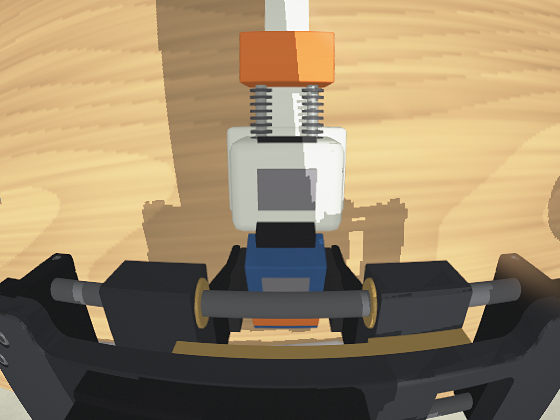

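Emit:
servo_tool:
  targets:
    - [42,0,0,0.002,0]
    - [42,0,0,0.004,0]
    - [42,0,0,0.004,0]
  grip_force: 6

```text
time_s: 8.82
tool_pos: [0.7149, 0.1153, 0.042]
tool_rot: [-180.0, 0.1, 175.3]
force: [4.1, -2.5, 2.0]
grip_width: 0.04
```

```bash
python3 mv.py commit 0 0 .004 0; python3 tilt.py w7.png
```

```text
[7.138000e-01 1.154000e-01 4.200000e-02 1.753039e+02]
8.875 [0.7148 0.1154 0.042 ] [-179.991     0.1245  175.2858] [ 4.2366 -2.2374  2.9525] 0.039661813494909326
blue slope deg -30.086941383043865 z at tcp x 0.06753315674759013 n 918 x 0.0008202285193523673 0.015578374940580264 z 0.05898690278322699 0.06682424213855379
```

```bash
python3 - <<'E'
s=open('tilt.py').read()
s=s.replace("""    A=np.c_[p[:,0],np.ones(len(p))]
""","""    best=0
    for deg in np.arange(-5,45,.5):
        r=p[:,2]-np.tan(np.radians(deg))*p[:,0];h,e=np.histogram(r,np.arange(-.05,.3,.0015))
        if h.max()>best: best=h.max();k=abs(r-(e[h.argmax()]+.00075))<.0025
    p=p[k];A=np.c_[p[:,0],np.ones(len(p))]
""")
open('tilt.py','w').write(s)
E
python3 tilt.py w8.png
```

```text
8.925 [0.7148 0.1155 0.042 ] [-179.9894    0.1236  175.2942] [ 3.9194 -2.446   1.739 ] 0.04000448173566875
blue slope deg 30.328884475100168 z at tcp x 0.06439359305115076 n 810 x -0.005849551319840917 0.006967228862118484 z 0.05970993561336163 0.06933889681415592
```

View pics/w8.png

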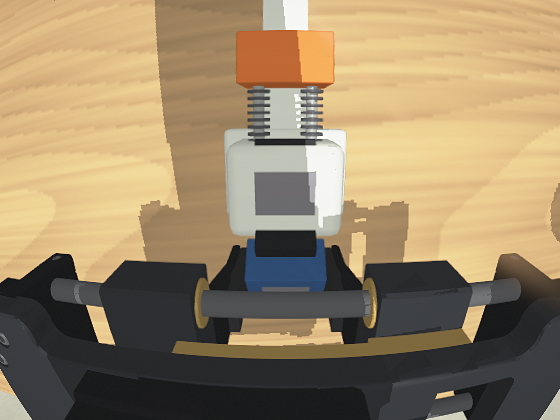

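Emit:
servo_tool:
  targets:
    - [40,0,0,0,0]
    - [40,0,0,-0.02,0]
    - [40,0,0,-0.05,0]
    - [40,0,0,-0.058,0]
  grip_force: 25

```text
time_s: 9.43
tool_pos: [0.7143, 0.1175, 0.1019]
tool_rot: [179.9, 0.1, 175.4]
force: [-0.1, -0.8, -0.9]
grip_width: 0.0399
```

```bash
python3 mv.py commit 0 0 -.058 0; cat >> tilt.py <<'E'
n2=(abs(L[...,1])<.013)&(L[...,0]>.0)&(L[...,0]<.05)&(c['depth']>.05)
blk=(cv2.inRange(hsv,np.array((0,0,0)),np.array((180,255,70)))>0)&n2&(L[...,2]>o['tool_pos'][2]-.005)
vv,uu=np.where(blk)
if blk.sum()>30:
    p=L[blk];s,p=fit(p);print('tongue slope',np.degrees(np.arctan(s[0])),'z0',s[1],'n',len(p),'x',p[:,0].min(),p[:,0].max(),'z',p[:,2].min(),p[:,2].max())
E
python3 tilt.py w9.png; python3 - <<'E'
from h import *
c=cam('scene');x=c
cv2.imwrite('pics/s9.png',cv2.resize(c['frame'][190:310,180:330],None,fx=5,fy=5,interpolation=cv2.INTER_CUBIC))
E
```

```text
[7.138000e-01 1.154000e-01 1.000000e-01 1.753039e+02]
9.475 [0.7143 0.1173 0.1019] [179.8716   0.0963 175.3664] [ 0.29    0.9307 -0.4355] 0.03957713081187153
blue slope deg 27.22057640722181 z at tcp x 0.12433855200139876 n 807 x -0.005120552503690533 0.007524687268137362 z 0.12069635585491567 0.1284175092647673
tongue slope 40.77665296745054 z0 0.19876557795317015 n 1387 x 0.025020857986783655 0.02959862981260522 z 0.21953800016906092 0.22545130661569948
```

View pics/s9.png

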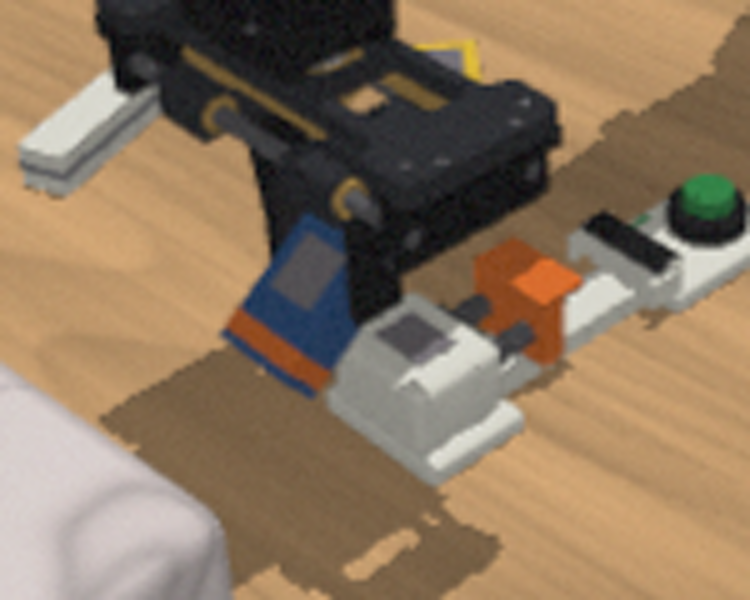

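View pics/w9.png

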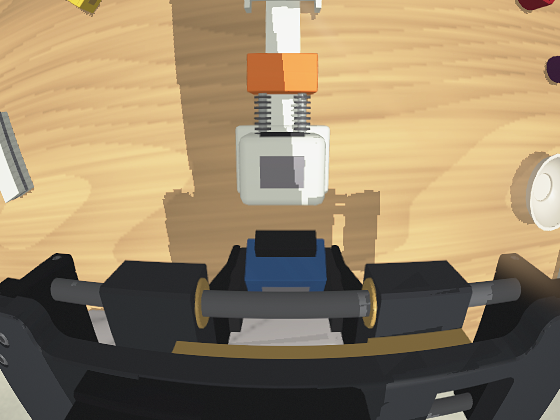

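```bash
cat > stilt.py <<'E'
from h import *
import sys
np.set_printoptions(precision=4,suppress=True)
c=cam('scene');P=cloud(c,'scene');o=monitor.get_obs()
a=np.radians(o['tool_rot'][2]);tx=np.array([np.cos(a),np.sin(a)]);ty=np.array([np.sin(a),-np.cos(a)])
Q=P-o['tool_pos'];L=np.stack([Q[...,:2]@tx,Q[...,:2]@ty,P[...,2]-o['tool_pos'][2]],-1)
hsv=cv2.cvtColor(c['frame'],cv2.COLOR_BGR2HSV)
near=(abs(L[...,1])<.026)&(L[...,0]>-.065)&(L[...,0]<.03)&(L[...,2]>-.05)&(L[...,2]<.05)
col=((cv2.inRange(hsv,np.array((95,70,30)),np.array((130,255,255)))>0)|(cv2.inRange(hsv,np.array((0,120,60)),np.array((16,255,255)))>0))&near
org=(cv2.inRange(hsv,np.array((0,120,60)),np.array((16,255,255)))>0)&near
p=L[col];rng=np.random.default_rng(0);best=None
for _ in range(2000):
    s=p[rng.choice(len(p),3,False)];n=np.cross(s[1]-s[0],s[2]-s[0]);l=np.linalg.norm(n)
    if l<1e-9: continue
    n/=l
    if n[2]<0:n=-n
    if n[2]<.7 or abs(n[1])>.15: continue
    k=abs((p-s[0])@n)<.0015
    if best is None or k.sum()>best.sum(): best=k
b=p[best];m=b.mean(0);n=np.linalg.svd(b-m)[2][2];n=n if n[2]>0 else -n
print('pts',len(p),'plane',best.sum(),'normal',n,'tilt',np.degrees(np.arctan2(-n[0],n[2])))
z=m[2]-(n[0]*(0-m[0])+n[1]*(0-m[1]))/n[2]
print('plane height above TCP at tcp x:',z)
al=np.array([n[2],0,-n[0]]);al/=np.linalg.norm(al)
e=b@al;print('along-plane extent rel TCP foot',np.percentile(e,[1,99])-al[2]*z, 'nose top corner (x,z) rel tcp', np.percentile(e,1)*al[0]+0, b[b[:,0].argsort()[:8]].mean(0))
print('force',o['force'],o['time_s'],o['tool_pos'])
E
python3 stilt.py
```

```text
pts 427 plane 260 normal [-0.604   0.0031  0.797 ] tilt 37.15610758204275
plane height above TCP at tcp x: 0.024150110998307845
along-plane extent rel TCP foot [-0.056  0.003] nose top corner (x,z) rel tcp -0.03302894057943692 [-0.0447  0.003  -0.0093]
force [-0.5957  0.2897 -2.014 ] 9.575 [0.7132 0.1167 0.0992]
```

```bash
python3 mv.py row .62 .03 .1 175.3;python3 mv.py row .62 .03 .04 175.3
```

```text
[7.138000e-01 1.154000e-01 1.000000e-01 1.753039e+02] [0.0865, -0.0927, -0.0, 0.0001]
[7.138000e-01 1.154000e-01 1.000000e-01 1.753039e+02] [0.0865, -0.0927, 0.06, 0.0001]
```

Emit:
servo_tool:
  targets:
    - [40,0.03,-0.032,0,0]
    - [40,0.06,-0.064,0,0]
    - [40,0.08,-0.086,0.01,0]
    - [40,0.0865,-0.0927,0.04,0]
    - [40,0.0865,-0.0927,0.06,0]
  grip_force: 25

```text
time_s: 10.2
tool_pos: [0.618, 0.0302, 0.0372]
tool_rot: [-180.0, -0.2, 175.2]
force: [-0.5, -0.0, -1.2]
grip_width: 0.0398
```

Emit:
servo_tool:
  targets:
    - [42,0,0,0.004,0]
    - [42,0,0,0.008,0]
    - [42,0,0,0.011,0]
    - [42,0,0,0.0135,0]
    - [42,0,0,0.0135,0]
  grip_force: 6

```text
time_s: 10.82
tool_pos: [0.6204, 0.031, 0.0268]
tool_rot: [180.0, 0.0, 175.3]
force: [-2.7, 1.2, 3.0]
grip_width: 0.0399
```

```bash
python3 mv.py commit .0865 -.0927 .06 0;python3 mv.py commit 0 0 .0135 0; python3 stilt.py; python3 tilt.py w10.png
```

```text
[6.200000e-01 3.000000e-02 4.000000e-02 1.753039e+02]
[6.200000e-01 3.000000e-02 2.650000e-02 1.753039e+02]
pts 300 plane 172 normal [-0.5406  0.0078  0.8412] tilt 32.72749928576152
plane height above TCP at tcp x: 0.021866261012424504
along-plane extent rel TCP foot [-0.053   0.0057] nose top corner (x,z) rel tcp -0.03464885728557306 [-0.0438 -0.0062 -0.0066]
force [-2.9816  0.8519  3.9085] 10.875 [0.6204 0.031  0.0268]
10.925 [0.6204 0.0309 0.0267] [179.9552   0.033  175.3203] [-2.506   2.0483  4.0631] 0.039919297585632826
blue slope deg 26.371489605818013 z at tcp x 0.04903214838678467 n 945 x -0.0052301002161263405 0.009126135365546248 z 0.04552811072687113 0.05405614919620749
orange 55 [-0.0413 -0.0158  0.0223 -0.0406  0.0001  0.0233 -0.0395  0.016   0.0247]
tongue slope 39.23049692173419 z0 0.12506530884313885 n 1391 x 0.025102082486930726 0.029236897636987065 z 0.1446241697381876 0.14993313733061264
```

Emit:
servo_tool:
  targets:
    - [42,0,0,0.0015,0]
    - [42,0,0,0.003,0]
    - [42,0,0,0.003,0]
  grip_force: 6

```text
time_s: 11.3
tool_pos: [0.6201, 0.0305, 0.0228]
tool_rot: [-180.0, 0.0, 175.3]
force: [-1.5, 1.0, 2.5]
grip_width: 0.0397
```

```bash
python3 mv.py commit 0 0 .003 0; python3 stilt.py; python3 tilt.py w11.png
```

```text
[6.200000e-01 3.000000e-02 2.350000e-02 1.753039e+02]
pts 289 plane 159 normal [-0.4462  0.0045  0.8949] tilt 26.500855535048412
plane height above TCP at tcp x: 0.021497515801191316
along-plane extent rel TCP foot [-0.0517  0.0055] nose top corner (x,z) rel tcp -0.03770190331122341 [-0.0459  0.0018 -0.0015]
force [-2.4926  0.9371  1.2667] 11.35 [0.6201 0.0305 0.0228]
11.4 [0.6201 0.0305 0.0228] [-179.9934    0.0082  175.3003] [-1.6881  1.2347  1.7181] 0.039561844948901526
blue slope deg 23.418363712459463 z at tcp x 0.04473430526494572 n 1077 x -0.005265065033057532 0.011053589082414139 z 0.04144507736656827 0.050071850190235606
orange 355 [-0.0413 -0.0167  0.0235 -0.0374  0.0001  0.026  -0.0342  0.0168  0.0278]
tongue slope 38.25504076737845 z0 0.12172804705544565 n 1403 x 0.025149932894805122 0.02906430669198585 z 0.14063983550645037 0.14558130211339734
```

```bash
python3 mv.py row .5316 .1304 .1 175.3;python3 mv.py row .5316 .1304 .0495 175.3
```

```text
[6.200000e-01 3.000000e-02 2.350000e-02 1.753039e+02] [0.0964, 0.0928, -0.0765, 0.0001]
[6.200000e-01 3.000000e-02 2.350000e-02 1.753039e+02] [0.0964, 0.0928, -0.026, 0.0001]
```

Emit:
servo_tool:
  targets:
    - [40,0,0,0,0]
    - [40,0,0,0,0]
    - [40,0,0,-0.04,0]
    - [40,0.01,0.01,-0.0765,0]
    - [40,0.04,0.038,-0.0765,0]
  grip_force: 25

```text
time_s: 12.02
tool_pos: [0.5869, 0.0694, 0.103]
tool_rot: [180.0, 0.5, 175.0]
force: [-0.4, 1.3, -1.5]
grip_width: 0.0399
```

Emit:
servo_tool:
  targets:
    - [40,0.035,0.034,0,0]
    - [40,0.052,0.05,0,0]
    - [40,0.0564,0.0548,0,0]
    - [40,0.0564,0.0548,0.01,0]
    - [40,0.0564,0.0548,0.01,0]

```text
time_s: 12.65
tool_pos: [0.5317, 0.1291, 0.0884]
tool_rot: [-179.9, -0.1, 175.2]
force: [-0.3, 0.1, -0.9]
grip_width: 0.0396
```

```bash
python3 mv.py commit .04 .038 -.0765 0;python3 mv.py commit .0564 .0548 .01 0; python3 stilt.py; python3 tilt.py w12.png;  python3 - <<'E'
from h import *
c=cam('scene')
cv2.imwrite('pics/s12.png',cv2.resize(c['frame'][170:290,220:370],None,fx=5,fy=5,interpolation=cv2.INTER_CUBIC))
E
```

```text
[5.833000e-01 7.120000e-02 1.000000e-01 1.753039e+02]
[5.316000e-01 1.304000e-01 9.000000e-02 1.753039e+02]
pts 370 plane 203 normal [-0.4709  0.0089  0.8821] tilt 28.09324917092847
plane height above TCP at tcp x: 0.02147704346829531
along-plane extent rel TCP foot [-0.0519  0.0072] nose top corner (x,z) rel tcp -0.03683030917476446 [-0.0452  0.0026 -0.003 ]
force [ 0.1413  0.121  -0.7076] 12.7 [0.5319 0.1292 0.0888]
12.75 [0.5321 0.1294 0.0891] [-179.9369   -0.0073  175.1793] [-0.4188  0.0917 -0.5178] 0.03977821351383236
blue slope deg 23.320443670501803 z at tcp x 0.11073199510923197 n 1127 x -0.005170232739953576 0.01141828408301073 z 0.10741906296725723 0.11599648575027008
orange 355 [-0.0412 -0.017   0.0893 -0.0374 -0.0002  0.0919 -0.0342  0.0169  0.0937]
tongue slope 24.115287314663142 z0 0.19690554495683993 n 1384 x 0.025136044202778478 0.029039391635581502 z 0.20691563342700006 0.21088361643350875
```

View pics/s12.png

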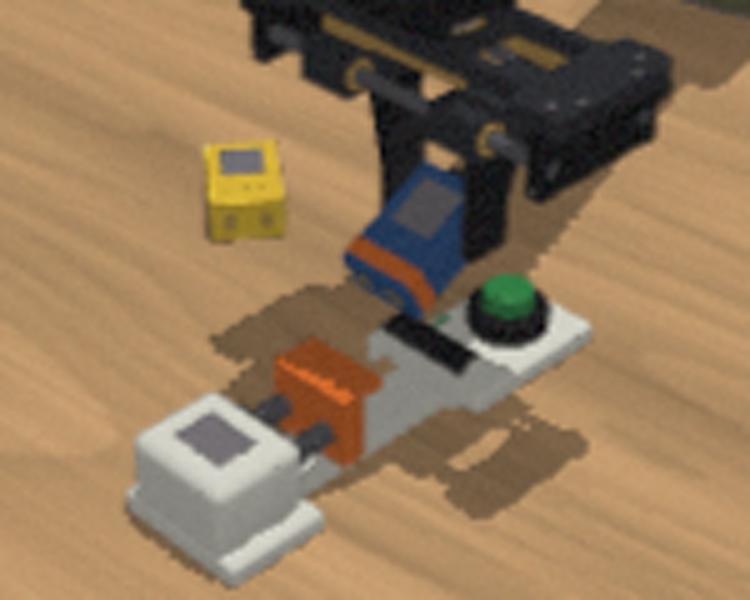

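View pics/w12.png

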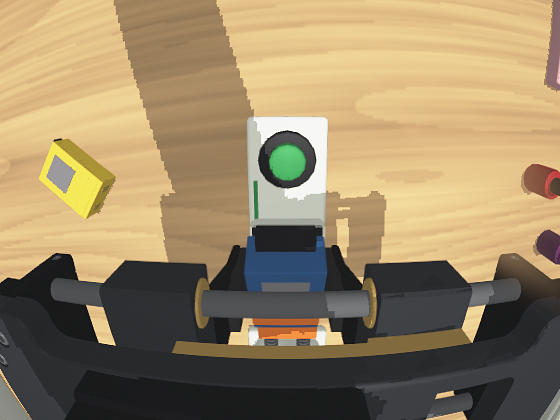

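Emit:
servo_tool:
  targets:
    - [40,0,0,0.02,0]
    - [40,0,0,0.036,0]
    - [40,0,0,0.0405,0]
    - [40,-0.006,0,0.0435,0]
    - [40,-0.012,0,0.0465,0]
  grip_force: 25

```text
time_s: 13.42
tool_pos: [0.5447, 0.13, 0.0435]
tool_rot: [180.0, 0.1, 175.3]
force: [-0.4, -0.3, -2.1]
grip_width: 0.0396
```

```bash
python3 mv.py commit -.012 0 .0465 0; python3 stilt.py; python3 tilt.py w13.png;  python3 - <<'E'
from h import *
c=cam('scene')
cv2.imwrite('pics/s13.png',cv2.resize(c['frame'][170:290,220:370],None,fx=5,fy=5,interpolation=cv2.INTER_CUBIC))
E
```

```text
[5.435000e-01 1.294000e-01 4.350000e-02 1.753039e+02]
pts 418 plane 178 normal [-0.4638 -0.0206  0.8857] tilt 27.636966861650283
plane height above TCP at tcp x: 0.022055761708577357
along-plane extent rel TCP foot [-0.0547  0.0089] nose top corner (x,z) rel tcp -0.03942056079903106 [-0.0477  0.0109 -0.0022]
force [ 1.5157  0.7435 -0.7674] 13.475 [0.5453 0.1298 0.0432]
13.525 [0.5447 0.1297 0.0433] [-179.9954    0.0674  175.2789] [-0.2513  0.3498 -1.3073] 0.03969632638847231
blue slope deg 26.655944964759772 z at tcp x 0.06518345787812103 n 1180 x -0.045810653464619815 0.010372904010950923 z 0.04113050578250885 0.07071364964335272
orange 1303 [-0.0606 -0.017   0.0256 -0.0489  0.0002  0.0476 -0.0351  0.0168  0.0509]
tongue slope 18.168722501177573 z0 0.15438827340198355 n 1394 x 0.024614789032231722 0.02826655022564839 z 0.16123380935175335 0.16496140684587393
```

View pics/s13.png

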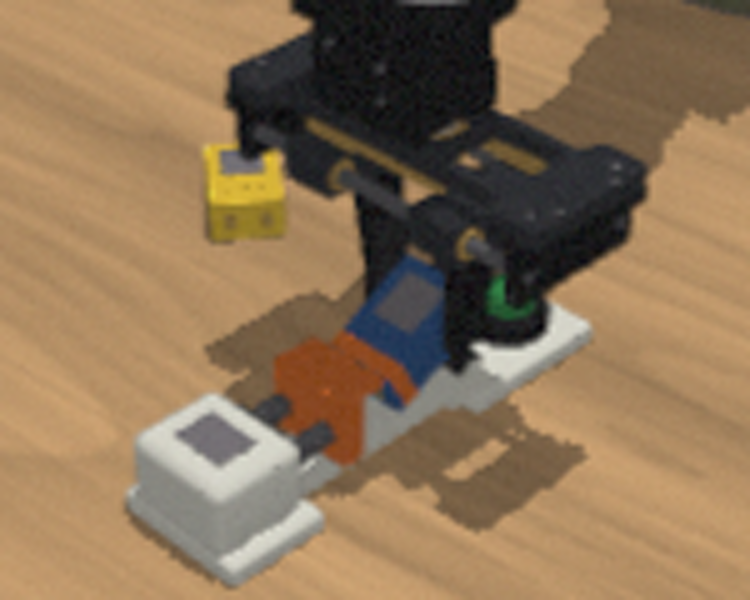

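View pics/w13.png

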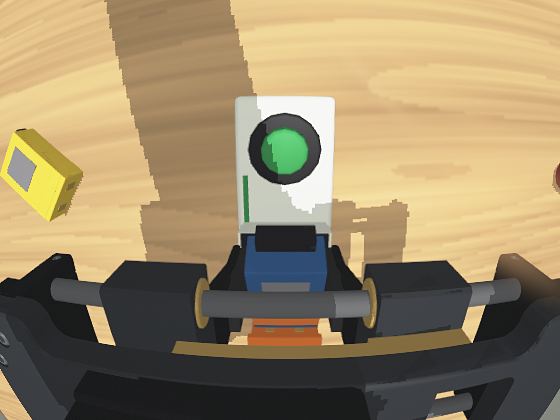

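Emit:
servo_tool:
  targets:
    - [40,-0.005,0,0.003,0]
    - [40,-0.01,0,0.0055,0]
    - [40,-0.0145,0,0.008,0]
    - [40,-0.018,0,0.008,0]
    - [40,-0.018,0,0.008,0]
  grip_force: 25

```text
time_s: 14.2
tool_pos: [0.5601, 0.1286, 0.0348]
tool_rot: [-180.0, -0.2, 175.3]
force: [-4.3, -0.3, 3.5]
grip_width: 0.0401
```

```bash
python3 mv.py commit -.018 0 .008 0; python3 tilt.py w14.png;  python3 - <<'E'
from h import *
o=monitor.get_obs();print(o['force'])
c=cam('scene')
cv2.imwrite('pics/s14.png',cv2.resize(c['frame'][170:290,220:370],None,fx=5,fy=5,interpolation=cv2.INTER_CUBIC))
E
```

```text
[5.615000e-01 1.280000e-01 3.550000e-02 1.753039e+02]
14.25 [0.5601 0.1285 0.0348] [-179.9888   -0.1918  175.3057] [-5.6814 -0.1441  2.8519] 0.040088053095677825
blue slope deg 23.2052726560635 z at tcp x 0.05681766303153205 n 1092 x -0.00538343201549486 0.011448592545411956 z 0.053412625922806545 0.06191436315648571
orange 1672 [-0.0456 -0.0169  0.0361 -0.0378  0.0001  0.0496 -0.0332  0.0168  0.051 ]
tongue slope 37.73426925238035 z0 0.13477092015943043 n 1392 x 0.02442861340800961 0.02872041553259041 z 0.1527836412145934 0.15761945769063904
[-5.68139951 -0.14413589  2.85193483]
```

View pics/s14.png

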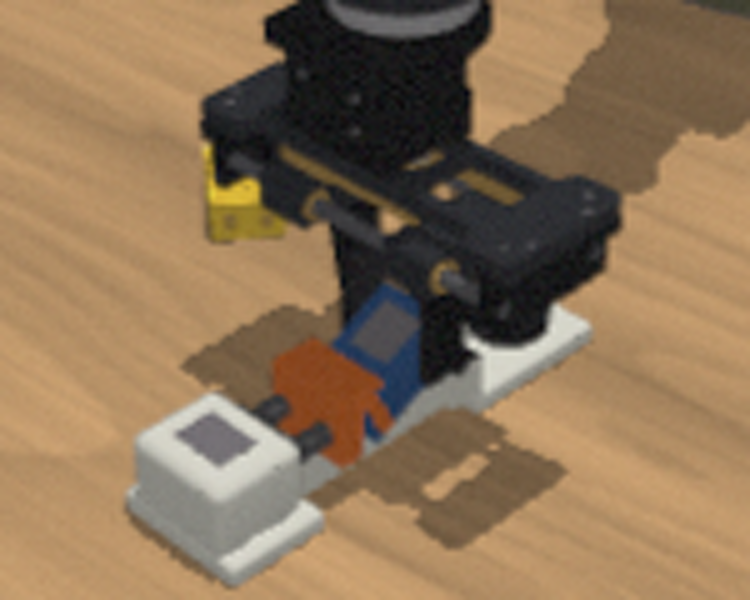

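Emit:
servo_tool:
  targets:
    - [40,-0.004,0,-0.001,0]
    - [40,-0.009,0,-0.001,0]
    - [40,-0.014,0,-0.001,0]
    - [40,-0.0185,0,-0.001,0]
    - [40,-0.0185,0,-0.001,0]
  grip_force: 25

```text
time_s: 14.92
tool_pos: [0.5769, 0.1272, 0.035]
tool_rot: [-180.0, -0.4, 175.3]
force: [-7.0, 0.7, 2.9]
grip_width: 0.0402
```

```bash
python3 mv.py commit -.0185 0 -.001 0; python3 tilt.py w15.png;  cat > dockinfo.py <<'E'
from h import *
import sys
np.set_printoptions(precision=4,suppress=True)
o=monitor.get_obs();print('F',o['force'],'tcp',o['tool_pos'],'t',o['time_s'])
d=np.array([-.9966,.082]);O=np.array([.5773,.1266]);e=np.array([-d[1],d[0]])
q=o['tool_pos'][:2]-O;print('tcp dock x,y',q@d,q@e)
c=cam('wrist');P=cloud(c,'wrist');hsv=cv2.cvtColor(c['frame'],cv2.COLOR_BGR2HSV)
X=(P[...,:2]-O)@d;Y=(P[...,:2]-O)@e;Z=P[...,2]
m=(cv2.inRange(hsv,np.array((3,120,80)),np.array((16,255,255)))>0)&(abs(Y)<.03)&(Z>.047)&(Z<.054)&(X>-.1)&(X<.02)
if m.sum()>5: print('wrist hood x range',np.percentile(X[m],[2,98]),m.sum(),'carriage ~',-.015-np.percentile(X[m],98))
c=cam('scene');P=cloud(c,'scene');hsv=cv2.cvtColor(c['frame'],cv2.COLOR_BGR2HSV)
X=(P[...,:2]-O)@d;Y=(P[...,:2]-O)@e;Z=P[...,2]
m=(cv2.inRange(hsv,np.array((3,120,60)),np.array((16,255,255)))>0)&(abs(Y)<.03)&(Z>.047)&(Z<.056)&(X>-.1)&(X<.02)
if m.sum()>5: print('scene hood x range',np.percentile(X[m],[2,98]),m.sum())
b=(cv2.inRange(hsv,np.array((95,70,30)),np.array((130,255,255)))>0)&(abs(Y)<.03)&(X>-.06)&(X<.06)&(Z>.01)
if b.sum()>5: print('blue z',np.percentile(Z[b],[5,50,95]),'x',np.percentile(X[b],[2,98]))
cv2.imwrite('pics/'+sys.argv[1],cv2.resize(c['frame'][170:290,220:370],None,fx=5,fy=5,interpolation=cv2.INTER_CUBIC))
E
python3 dockinfo.py s15.png
```

```text
[5.799000e-01 1.265000e-01 3.650000e-02 1.753039e+02]
14.975 [0.5769 0.1271 0.035 ] [-179.9613   -0.3845  175.3242] [-7.3307 -0.7618  1.9994] 0.03993157685615474
blue slope deg 24.02115899734872 z at tcp x 0.05696261968213487 n 1101 x -0.005617429822743866 0.01117037212397903 z 0.05332540428629243 0.062445206756456484
orange 1676 [-0.0459 -0.0169  0.0368 -0.0375  0.0001  0.0496 -0.0331  0.0168  0.051 ]
tongue slope 0.3107348836474499 z0 0.03117746767608208 n 1312 x 0.030427244295294777 0.04623779169568865 z 0.03003558961406727 0.0328946315539623
F [-7.3307 -0.7618  1.9994] tcp [0.5769 0.1271 0.035 ] t 14.975
tcp dock x,y 0.0004665345887692159 -0.0005112019294468644
wrist hood x range [-0.0456 -0.0325] 1559 carriage ~ 0.017511724929601943
scene hood x range [-0.0602 -0.0348] 162
blue z [0.0285 0.0463 0.0599] x [-0.0379  0.0086]
```

View pics/s15.png

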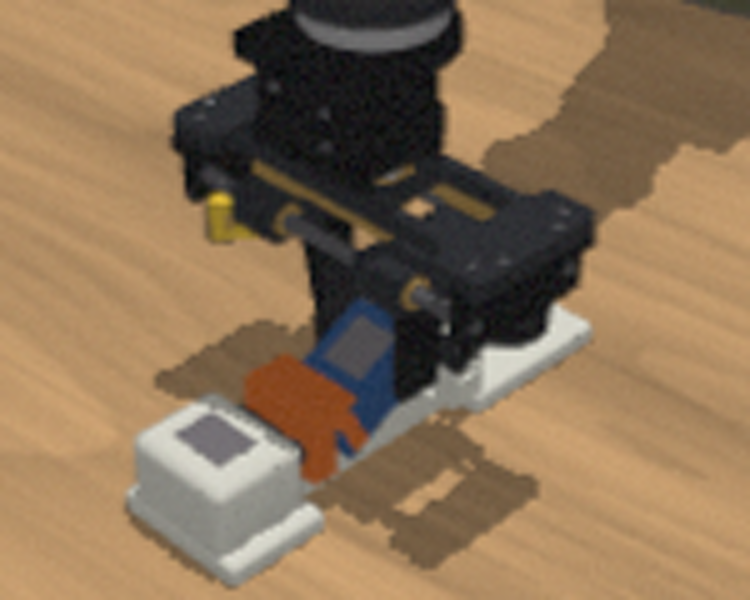

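View pics/w15.png

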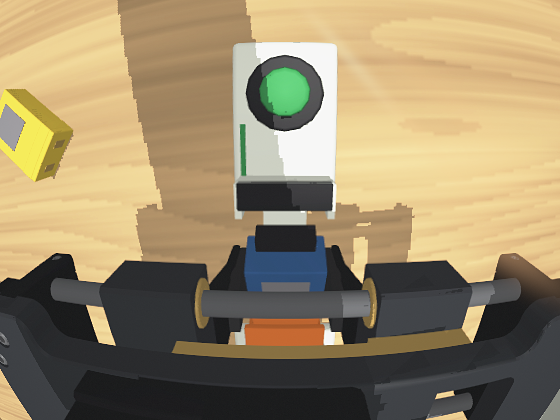

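Emit:
servo_tool:
  targets:
    - [40,-0.0025,0,0,0]
    - [40,-0.0025,0,0.003,0]
    - [40,-0.0025,0,0.007,0]
    - [40,-0.0025,0,0.011,0]
    - [40,-0.0025,0,0.0125,0]
  grip_force: 15

```text
time_s: 15.7
tool_pos: [0.5791, 0.1271, 0.0237]
tool_rot: [180.0, -0.4, 175.3]
force: [-11.1, 0.2, 11.3]
grip_width: 0.0399
```

```bash
python3 mv.py commit -.0025 0 .0125 0; python3 tilt.py w16.png; python3 dockinfo.py s16.png
```

```text
[5.824000e-01 1.263000e-01 2.400000e-02 1.753039e+02]
15.75 [0.5791 0.1271 0.0236] [179.9964  -0.4285 175.3251] [-11.78    -0.2463  10.0554] 0.04012308830904737
blue slope deg 13.923205256063952 z at tcp x 0.04533926216966292 n 1802 x -0.028231525311701304 0.020353426949482542 z 0.03724130155529767 0.0512811625502646
orange 1640 [-0.036  -0.0169  0.0365 -0.0312  0.0001  0.0485 -0.0282  0.0169  0.0509]
tongue slope 0.1798810493085455 z0 0.031221277572742356 n 1653 x 0.030850987294566985 0.04794306256978683 z 0.029874410399607948 0.03281862876278477
F [-11.78    -0.2463  10.0554] tcp [0.5791 0.1271 0.0236] t 15.75
tcp dock x,y -0.0017534898748914193 -0.0006560636723938276
wrist hood x range [-0.0381 -0.03  ] 1179 carriage ~ 0.014990389636339408
scene hood x range [-0.0579 -0.0324] 162
blue z [0.0225 0.0408 0.0481] x [-0.0376  0.0064]
```

View pics/w16.png

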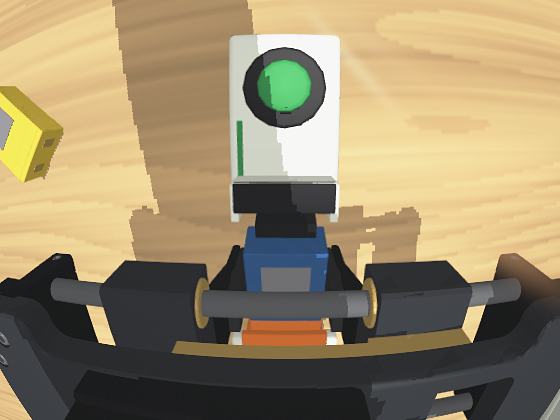

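Emit:
servo_tool:
  targets:
    - [40,0,0,-0.001,0]
    - [40,-0.002,0,-0.0015,0]
    - [40,-0.004,0,-0.0015,0]
    - [40,-0.006,0,-0.0015,0]
  grip_force: 45

```text
time_s: 16.35
tool_pos: [0.5829, 0.1268, 0.0239]
tool_rot: [-180.0, -0.7, 175.3]
force: [-14.7, 0.9, 7.5]
grip_width: 0.0399
```

```bash
python3 mv.py commit -.006 0 -.0015 0; python3 tilt.py w17.png; python3 dockinfo.py s17.png
```

```text
[5.884000e-01 1.258000e-01 2.550000e-02 1.753039e+02]
16.4 [0.5833 0.1268 0.0239] [-179.9618   -0.649   175.3482] [-12.6006   0.8525   6.8495] 0.03983156273991926
blue slope deg 13.9099250966318 z at tcp x 0.04539835245485932 n 1795 x -0.027923788493714723 0.020651682954510264 z 0.03747129336349403 0.05139125636799008
orange 1647 [-0.0358 -0.0169  0.0365 -0.0309  0.0001  0.0487 -0.0278  0.0169  0.0508]
tongue slope -1.008645290672887 z0 0.032165602361179636 n 1474 x 0.031161061367250435 0.04999619598288247 z 0.029883674162278884 0.03308978375430749
F [-12.6006   0.8525   6.8495] tcp [0.5833 0.1268 0.0239] t 16.4
tcp dock x,y -0.005924137735789333 -0.0006789553426196474
wrist hood x range [-0.0426 -0.0343] 1194 carriage ~ 0.019255613245324946
scene hood x range [-0.0613 -0.037 ] 162
blue z [0.0221 0.0405 0.0468] x [-0.0431  0.0012]
```

View pics/w17.png

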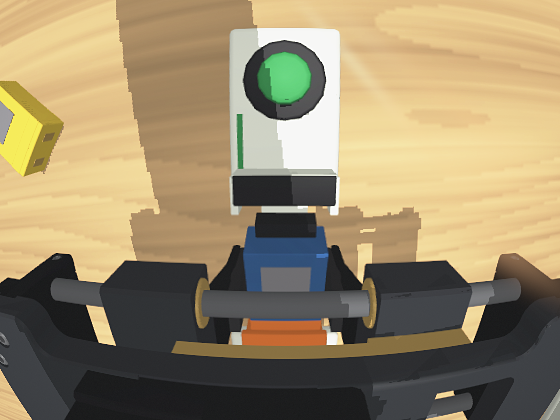

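Emit:
servo_tool:
  targets:
    - [40,-0.002,0,0.002,0]
    - [40,-0.003,0,0.004,0]
    - [40,-0.0035,0,0.006,0]
    - [40,-0.0035,0,0.008,0]
    - [40,-0.0035,0,0.009,0]
  grip_force: 45

```text
time_s: 17.12
tool_pos: [0.5853, 0.1267, 0.0159]
tool_rot: [-180.0, -0.8, 175.4]
force: [-19.8, 1.0, 17.1]
grip_width: 0.0397
```

```bash
python3 mv.py commit -.0035 0 .009 0; python3 tilt.py w18.png; python3 dockinfo.py s18.png
```

```text
[5.919000e-01 1.255000e-01 1.650000e-02 1.753039e+02]
17.175 [0.5853 0.1267 0.0157] [-179.9892   -0.8196  175.3551] [-20.0993  -0.0153  16.4676] 0.039366447922864374
blue slope deg 4.466680871963479 z at tcp x 0.03870404029631428 n 2255 x -0.023498352149190035 0.026027003488741755 z 0.03559620376190242 0.04193816512355508
orange 1712 [-0.0314 -0.0168  0.0358 -0.0263  0.0001  0.0466 -0.0236  0.0168  0.0507]
tongue slope 11.533147682228165 z0 0.02204181053618713 n 1922 x 0.0261698355173015 0.04992460497975408 z 0.02628502500759536 0.03307789756826998
F [-20.0993  -0.0153  16.4676] tcp [0.5853 0.1267 0.0157] t 17.175
tcp dock x,y -0.007983031457320976 -0.000753887926016056
wrist hood x range [-0.0377 -0.0316] 1013 carriage ~ 0.016635267393284005
scene hood x range [-0.0591 -0.0341] 164
blue z [0.0195 0.0363 0.0397] x [-0.0292  0.0169]
```

View pics/w18.png

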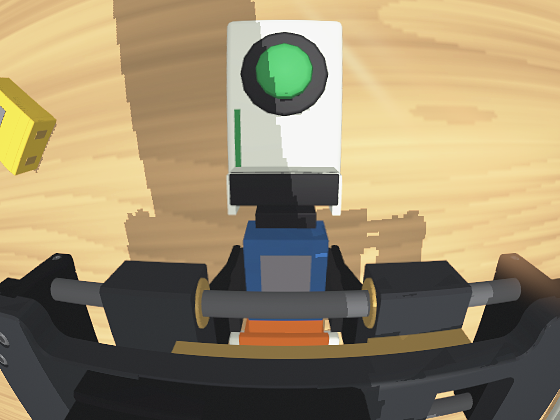

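Emit:
servo_tool:
  targets:
    - [40,-0.001,0,0.002,0]
    - [40,-0.002,0,0.0035,0]
    - [40,-0.002,0,0.005,0]
    - [40,-0.002,0,0.005,0]
  grip_force: 45

```text
time_s: 17.77
tool_pos: [0.5867, 0.1266, 0.0122]
tool_rot: [180.0, -0.9, 175.4]
force: [-24.4, -0.7, 26.5]
grip_width: 0.0398
```

```bash
python3 mv.py commit -.002 0 .005 0; python3 tilt.py w19.png; python3 dockinfo.py s19.png
```

```text
[5.939000e-01 1.253000e-01 1.150000e-02 1.753039e+02]
17.825 [0.5867 0.1266 0.0122] [179.9744  -0.9269 175.3582] [-24.8744  -0.1981  26.6743] 0.03971555182241662
blue slope deg -0.46247068353609583 z at tcp x 0.03605483108260967 n 2339 x -0.0030038371781902786 0.029052870966944967 z 0.03432689348356563 0.0373701347782108
orange 1828 [-0.0286 -0.0168  0.0354 -0.0235  0.0001  0.0456 -0.0207  0.0169  0.0508]
tongue slope 0.9792266738901954 z0 0.030585789864883785 n 1156 x 0.04018682985431901 0.04999994426314869 z 0.029863174292857064 0.03283961199818211
F [-24.8744  -0.1981  26.6743] tcp [0.5867 0.1266 0.0122] t 17.825
tcp dock x,y -0.009367536556011889 -0.0007994807954902085
wrist hood x range [-0.0361 -0.0306] 1000 carriage ~ 0.015551924682460968
scene hood x range [-0.0579 -0.0332] 162
blue z [0.0177 0.0344 0.0377] x [-0.0299  0.0135]
```

View pics/w19.png

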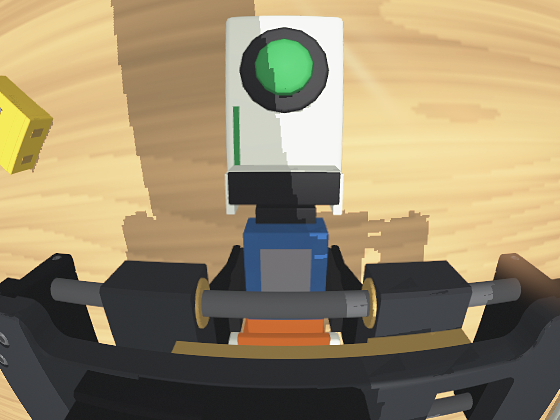

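View pics/s19.png

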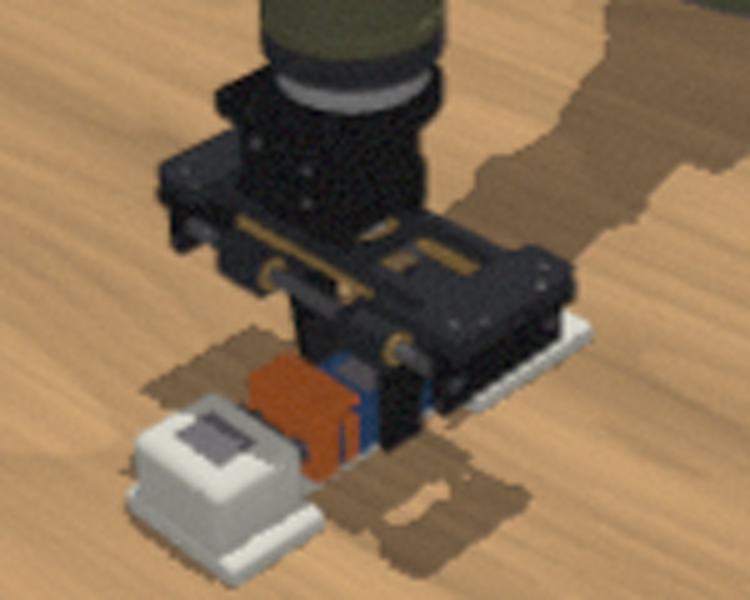

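Emit:
servo_tool:
  targets:
    - [40,0.003,0,-0.0005,0]
    - [40,0.007,0,-0.001,0]
    - [40,0.01,0,-0.001,0]
    - [40,0.013,0,-0.001,0]
    - [40,0.015,0,-0.001,0]
  grip_force: 15

```text
time_s: 18.55
tool_pos: [0.5794, 0.1272, 0.0121]
tool_rot: [180.0, 0.1, 175.3]
force: [1.3, 1.9, -1.8]
grip_width: 0.0399
```

```bash
python3 mv.py commit .015 0 -.001 0; python3 tilt.py w20.png; python3 dockinfo.py s20.png
```

```text
[5.789000e-01 1.265000e-01 1.250000e-02 1.753039e+02]
18.6 [0.5794 0.1272 0.0121] [179.981    0.0883 175.3078] [-1.5257  2.1489 -0.7789] 0.03989298825968322
blue slope deg -0.5190403143467689 z at tcp x 0.036095029154020006 n 2324 x -0.002339723861696287 0.029655201904240057 z 0.034378624109744516 0.03758323222202939
orange 1889 [-0.0284 -0.0168  0.0355 -0.0229  0.0001  0.0377 -0.0199  0.0169  0.0506]
tongue slope 0.5520686281438493 z0 0.030948539968093658 n 1749 x 0.03276502231880822 0.04846019348370746 z 0.02978215257359154 0.03280339858917761
F [-1.5257  2.1489 -0.7789] tcp [0.5794 0.1272 0.0121] t 18.6
tcp dock x,y -0.002084807724732667 -0.0007735211327959714
wrist hood x range [-0.0283 -0.0227] 1018 carriage ~ 0.007656291810426867
scene hood x range [-0.0508 -0.0247] 159
blue z [0.0169 0.0347 0.037 ] x [-0.0212  0.0239]
```

View pics/w20.png

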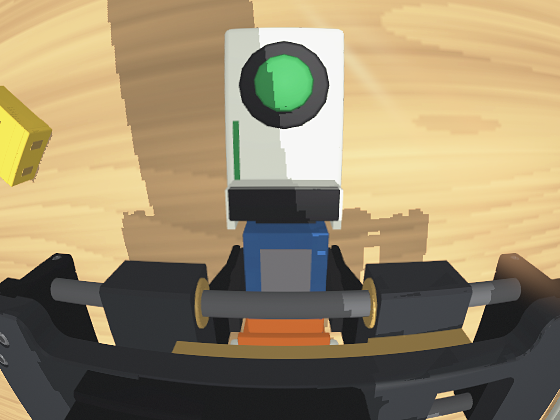

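Emit:
servo_tool:
  targets:
    - [50,0,0,0,0]
    - [58,0,0,0,0]
    - [64,0,0,0,0]
    - [64,0,0,-0.03,0]
    - [64,0,0,-0.08,0]
  grip_force: 15

```text
time_s: 19.32
tool_pos: [0.5775, 0.1265, 0.0913]
tool_rot: [-179.9, -0.2, 175.3]
force: [0.3, 0.1, 0.2]
grip_width: 0.0556
```

```bash
python3 mv.py commit 0 0 -.08 0; python3 tilt.py w21.png; python3 dockinfo.py s21.png
```

```text
[5.789000e-01 1.265000e-01 9.250000e-02 1.753039e+02]
19.375 [0.5827 0.1272 0.0995] [179.7992   0.4599 175.2504] [ 2.6895 -0.34    4.6716] 0.05555564725202962
blue slope deg -0.29456389177171644 z at tcp x 0.03595497933058842 n 2014 x -0.01652596649911875 0.032550690870591543 z 0.034333752537585416 0.03745571142514828
orange 1735 [-0.037  -0.0168  0.0357 -0.0234  0.0003  0.0497 -0.0169  0.0167  0.0511]
tongue slope 28.3848295349145 z0 0.19458659200716413 n 1383 x 0.029897604223531146 0.03382420197365158 z 0.20967779233318043 0.21406245067988527
F [ 2.6895 -0.34    4.6716] tcp [0.5827 0.1272 0.0995] t 19.375
tcp dock x,y -0.005330844854261734 -0.0010786692058140986
wrist hood x range [-0.0483 -0.0232] 1993 carriage ~ 0.008157473613035905
scene hood x range [-0.0507 -0.0251] 164
blue z [0.0172 0.0338 0.037 ] x [-0.0199  0.0309]
```

View pics/w21.png

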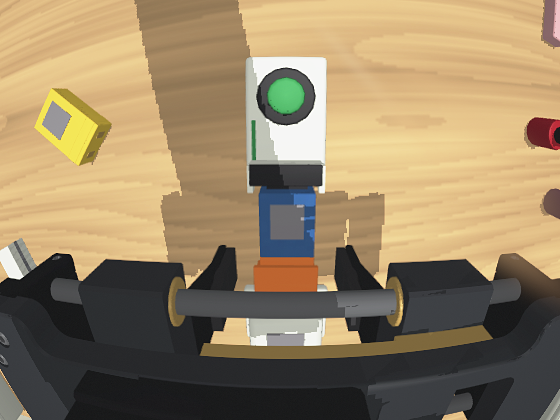

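View pics/s21.png

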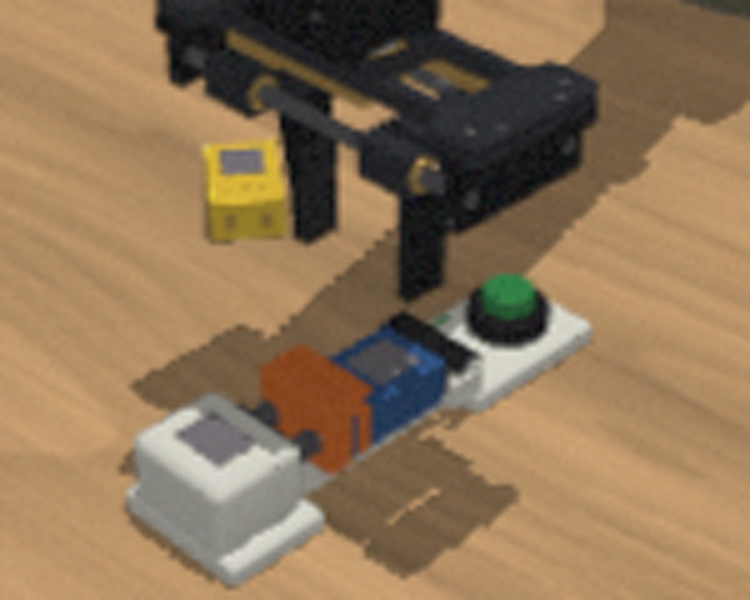

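```bash
python3 - <<'E'
from h import *
np.set_printoptions(precision=4,suppress=True)
o=monitor.get_obs();print(o['tool_pos'],o['time_s'])
c=cam('wrist');P=cloud(c,'wrist');hsv=cv2.cvtColor(c['frame'],cv2.COLOR_BGR2HSV)
g=(cv2.inRange(hsv,np.array((40,80,40)),np.array((85,255,255)))>0)&(abs(P[...,0]-.484)<.03)&(abs(P[...,1]-.134)<.03)&(P[...,2]>.02)
p=P[g];print('green',np.median(p,0),cv2.minAreaRect((p[p[:,2]>.03][:,:2]*1000).astype(np.float32)),np.percentile(p[:,2],[2,25,50,75,98]))
C=np.median(p[p[:,2]>.03],0)[:2]
r=np.hypot(*(np.moveaxis(P[...,:2]-C,-1,0)))
for a in range(0,34,2):
    k=(r>a/1000)&(r<=(a+2)/1000)
    if k.any(): print(a,k.sum(),np.percentile(P[k][:,2],[5,50,95]))
E
python3 mv.py row .4838 .1343 .07 175.3
```

```text
[0.5815 0.1273 0.0952] 19.475
green [0.4844 0.1345 0.0337] ((484.035888671875, 134.62767028808594), (25.020662307739258, 25.09095001220703), 57.96512985229492) [0.0309 0.0331 0.0337 0.0343 0.0353]
0 28 [0.033  0.0341 0.0352]
2 80 [0.0328 0.034  0.035 ]
4 136 [0.0328 0.0338 0.035 ]
6 191 [0.0329 0.034  0.0351]
8 247 [0.0327 0.0339 0.0351]
10 285 [0.0322 0.0335 0.0347]
12 1248 [0.0238 0.2568 0.2568]
14 366 [0.0229 0.024  0.0251]
16 417 [0.0227 0.0238 0.0249]
18 451 [0.0226 0.0238 0.025 ]
20 276 [0.0111 0.0217 0.0239]
22 470 [0.0108 0.0119 0.013 ]
24 561 [0.0109 0.0119 0.013 ]
26 598 [0.0106 0.0119 0.013 ]
28 621 [0.0104 0.0118 0.0131]
30 565 [0.001  0.0117 0.0129]
32 589 [-0.0007  0.0114  0.0129]
[5.789000e-01 1.265000e-01 9.250000e-02 1.753039e+02] [0.0954, -0.0, 0.0225, 0.0001]
```

Emit:
servo_tool:
  targets:
    - [30,0.02,0,0,0]
    - [0,0.055,0,0,0]
    - [0,0.085,0,0,0]
    - [0,0.095,0,0.02,0]
    - [0,0.095,0,0.045,0]
  grip_force: 20

```text
time_s: 20.15
tool_pos: [0.4827, 0.1351, 0.0458]
tool_rot: [180.0, -0.1, 175.4]
force: [0.5, 0.3, -0.8]
grip_width: 0.0135
```

Emit:
servo_tool:
  targets:
    - [0,0,0,0,0]
    - [0,0,0,0.008,0]
    - [0,0,0,0.013,0]
    - [0,0,0,0.017,0]
    - [0,0,0,0.02,0]

```text
time_s: 20.78
tool_pos: [0.4848, 0.1348, 0.028]
tool_rot: [180.0, 0.0, 175.3]
force: [-7.8, -2.6, 27.0]
grip_width: 0.0004
```

```bash
python3 mv.py commit .095 0 .045 0;python3 mv.py commit 0 0 .02 0;  python3 - <<'E'
from h import *
o=monitor.get_obs();print(o['tool_pos'],o['time_s'],o['force'],o['grip_width'])
c=cam('wrist','w22.png')
E
```

```text
[4.842000e-01 1.343000e-01 4.750000e-02 1.753039e+02]
[4.842000e-01 1.343000e-01 2.750000e-02 1.753039e+02]
[0.48478416 0.13483851 0.02801405] 20.775 [-7.77629126 -2.55054606 26.992989  ] 0.0004412728790543821
```

View pics/w22.png

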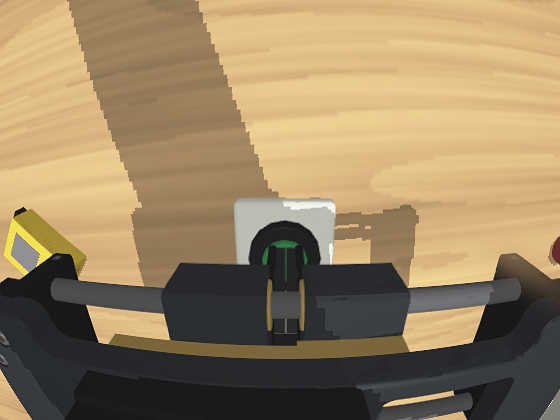

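Emit:
servo_tool:
  targets:
    - [0,0,0,0,0]
    - [0,0,0,-0.01,0]
    - [0,0,0,-0.04,0]
    - [0,0,0,-0.09,0]
    - [0,0,0,-0.12,0]

```text
time_s: 21.45
tool_pos: [0.4851, 0.135, 0.1495]
tool_rot: [179.9, 0.1, 175.3]
force: [-0.3, 0.8, -0.4]
grip_width: -0.0
```

Emit:
servo_tool:
  targets:
    - [0,-0.03,0,-0.01,0]
    - [0,-0.05,0,-0.02,0]
    - [0,-0.05,0,-0.02,0]

```text
time_s: 21.82
tool_pos: [0.5354, 0.1304, 0.1678]
tool_rot: [-180.0, 0.1, 175.2]
force: [-0.3, 0.6, -0.4]
grip_width: 0.0005
```

```bash
python3 mv.py commit 0 0 -.12 0;python3 mv.py commit -.05 0 -.02 0; python3 tilt.py w23.png; python3 dockinfo.py s23.png; python3 - <<'E'
from h import *
c=cam('wrist');P=cloud(c,'wrist')
d=np.array([-.9966,.082]);O=np.array([.5773,.1266]);X=(P[...,:2]-O)@d;Y=(P[...,:2]-O)@[-d[1],d[0]]
k=(abs(X-.094)<.008)&(abs(Y)<.008);print('button z',np.median(P[k][:,2]))
k=(X>-.008)&(X<.0)&(abs(Y)<.015);print('pack top z near -4',np.median(P[k][:,2]))
k=(X>.012)&(X<.024)&(abs(Y)<.015);print('pack top z near 18',np.median(P[k][:,2]))
hsv=cv2.cvtColor(c['frame'],cv2.COLOR_BGR2HSV)
b=(cv2.inRange(hsv,np.array((100,80,40)),np.array((130,255,255)))>0)&(abs(Y)<.025)&(abs(X)<.05)
print('blue x range',np.percentile(X[b],[1,99]),'y',np.percentile(Y[b],[1,99]))
E
```

```text
[4.842000e-01 1.343000e-01 1.475000e-01 1.753039e+02]
[5.341000e-01 1.302000e-01 1.675000e-01 1.753039e+02]
21.875 [0.534  0.1305 0.1669] [-179.9781   -0.0137  175.261 ] [-0.7328  0.4728 -0.8407] 0.0001294630496490189
blue slope deg -0.2934130104992271 z at tcp x 0.03570546416946051 n 585 x -0.05847377708621025 -0.01619223488431433 z 0.03436810518387046 0.037333806198967256
orange 63 [-0.0039  0.0001  0.1853  0.0045  0.0006  0.1911  0.0103  0.0093  0.1922]
tongue slope -1.9851207774318196 z0 0.2622706748124303 n 2950 x 0.021101172010566716 0.03856997929842309 z 0.25947140620050585 0.26278558077447417
F [-0.7328  0.4728 -0.8407] tcp [0.534  0.1305 0.1669] t 21.875
tcp dock x,y 0.04345826222389067 -0.00029554536651931975
scene hood x range [-0.0504 -0.0245] 157
blue z [0.0171 0.0338 0.0369] x [-0.0196  0.0322]
button z 0.03399454291708082
pack top z near -4 0.036430257775902336
pack top z near 18 0.03609698432019892
blue x range [-0.01348728  0.02726151] y [-0.02006579  0.01844137]
```

View pics/w23.png

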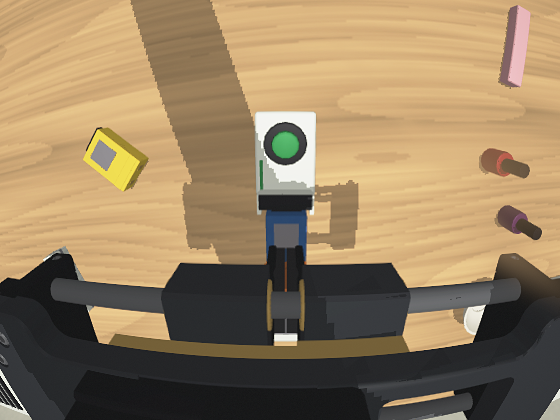

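View pics/s23.png

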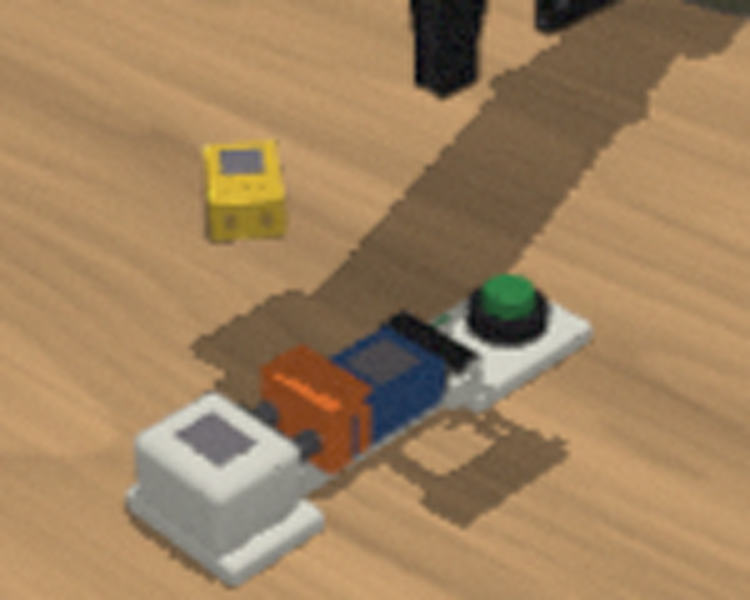

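```bash
python3 - <<'E'
from h import *
print(ticket.sign_off())
E
```

```text
the job is handed in; nothing more can be done
None
```

The pack is seated in the dock, the green button was pressed fully down and released, and the job is handed in at about 22 s of the 53 s allowed.

**What I did**
- **Tilt:** I gripped the pack and tipped it nose-down by pressing its tail on the far edge of the spring housing. That overshot to about 37°, so I corrected it to about 27° against the table.
- **Insert:** I slid the nose under the hood, pressed the carriage back about 18–20 mm and swung the tail down. I then eased back with the spring until the pack was home, and let go.
- **Button:** I pressed with closed fingers until it stopped, 6 mm down at 27 N, then lifted clear.

**Last checks**
- **Pack:** it lies flat, with slope about −0.3° and its top at 36 mm as expected. The end of its blue body is at dock x = +27.3 mm (27 expected), which puts the tail at the end wall.
- **Carriage:** the last wrist reading, taken before the button press, showed it about 8 mm back, the seated value. The scene camera showed the same hood position before and after the press, to within about 1 mm.
- **Button:** it is back up, with its top at 34 mm as before. The arm is touching nothing.

**What went wrong along the way**
- I entered one early sideways move with the wrong sign. The arm moved in free space at 0.2 m height and hit nothing.
- The pack slipped in the grip during the swing-down, and the tail came close to or may have touched the lip. I pushed the carriage back again with a firmer grip before continuing.
- I did not measure the other objects afterwards. Those in view in the last pictures looked undisturbed.

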